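# Clip the staining rack to the dipping stand

### The arm

A 6-joint arm with a two-finger parallel gripper is mounted at the origin on the work surface. World frame = base frame: x ahead of the robot, y to its left, z up, the work surface at z = 0. Lengths are in m, angles in degrees, forces in N, time in s.
With the tool pointing down it reaches from about 0.4 to 0.825 m from the base axis. Payload 7 kg.
Tool frame: the origin (TCP) lies midway between the tips of the shut fingers; the grasp point (between the pads) lies r.grip_depth behind it (r.grip_depth is the distance from the TCP to the grasp point, in m); z points along the fingers, y is the line along which they close (so a half turn about z gives the same grasp; the last joint's range is limited). The gripper opens to 88 mm and grips with 3 to 60 N. Pads are 19 mm wide; open, the fingers measure 130 mm over their backs; the gripper's body (78 mm by 193 mm) begins 47 mm behind the grasp point.
Start: joints at [91.908, 20.546, 0.682, 0, -70.136, -16.507], TCP at [0.17, 0.653, 0.227] pointing down, gripper open.
Joint ranges: [-176.03, 176.03], [-82.01, 121.73], [-58.28, 71.71], [-173.87, 95.51], [-174.79, -0.11], [-173.66, 173.66]. Speed limits (degrees/s): [136.94, 136.94, 172.46, 180, 180, 180].

### API

Orientations are given as [roll, pitch, yaw] about the fixed x, y, z axes, in that order (R = Rz(yaw) Ry(pitch) Rx(roll)).
In Python, from plant import r gives the robot as it stands.
- The arm moves only by the shell command python3 drive.py 'ROWS' [OPENING] [FORCE]. ROWS is a JSON list of rows, 1 to 12 of them, each written [[dx, dy, dz], [rx, ry, rz]]: dx, dy, dz in m, then a rotation vector rx, ry, rz in degrees; each row is the pose to reach, as a shift and turn from the pose commanded when the command began, along the tool's axes at that moment; what a row does not reach only later rows make up. A row lasts 1/12 s, in which the tool goes at most 0.0417 m and 7.16 degrees, less where a joint would pass 70% of its speed; a pose out of reach is approached as far as the arm can. OPENING is the finger opening in m, set as the command begins (- or left out keeps the last). The fingers move at their own pace and stop on an object; FORCE is the grip in N (left out, the last holds). Time passes only in rows, so rows that do not move let the fingers close. It prints the time, the measured TCP pose, the force, the opening and the grip force at its end. Input that does not fit is refused with a message, and nothing moves.
- r.get_state(): the state, without advancing time (a new reading comes with each control period).
- r.capture(name): name is "scene" or "side" or "wrist"; returns a dict with "frame" (480x640x3 uint8, red, green, blue), "z_map" (480x640 float32, m along the optical axis (not along the pixel's ray), 0 where there is no reading), "fx", "fy", "cx", "cy" (pixels), "cam_to_world" (4x4, takes a point from camera to world coordinates). Camera axes: x right, y down, z forward; pixel columns grow to the right and rows downward; lengths in m; the calibration is good to about 2 mm. A picture is of the moment at which its call begins.
- r.close_job(): hands the job in; it is judged then, once.
The state is a dict: "time_s": time; "joints": joint angles; "qd": joint speeds; "joint_torque": joint torques, N m; "tcp_pos": TCP position; "eef_rot": TCP orientation; "contact_force": force on the tool from outside, world axes, zero at the start; "moment": the same for the moment, N m; "gripper_width": finger opening in m; "gripper_force": force on a finger pad.
Only numpy, scipy, OpenCV 4.12 (cv2) and the standard library are available. Lean on these libraries where they do the work, as an engineer would, in place of code of your own. Each camera call takes 0.05 s, during which the arm holds its last target. There are 200 camera calls.

### The job

Hang the slide rack with the orange grip on the dipping stand: lift it off the blue drain tray and, keeping it upright, gently press its lifting ring in past the sprung gate of the snap hook until the gate snaps shut behind it. Feel for the hook rather than forcing the ring, let the ring down until the hook carries the rack before you let go, leave it hanging still over the tank, and do not disturb anything else on the bench.

Things in the scene. Friction and masses are not known exactly. Their poses are not given: they have to be found in the camera images.
- rack: Staining rack to hang: steel frame 56 (x) x 84 (y) x 34 mm high with ten glass slides, 0.2 to 0.33 kg, upright in the tray. Origin: centre of its underside, z up. A wire bail rises from its ends (y = +-41, z = 40) to the ORANGE grip in the middle; on it, on a 25 mm stem, stands the lifting ring. All rigid; the same turned half round.
- grip (a point): Middle of the orange flat grip: 20 mm in rack x, 12 mm in y, 44 mm high, at rack z = 78. Pinch it across y with the tool tilted 30 to 45 degrees, fingers pointing down and along rack x: this keeps the gripper's body away from the space over the ring, where hook and arm must go. A firm grip (about 50 N) keeps the rack from turning in the pads.
- ring_top (a point): Centre of the wire at the highest point of that rack's ring, rack z = 172.5. Ring of round 4.5 mm wire, 44 mm inside, 53 mm outside, upright in the rack's yz plane (its hole is seen along x).
- stand: Dipping stand, fixed. Origin on the bench straight below the hook; z up; the hook's gate side looks to -x, to the robot. Open tank 130 (x) x 150 (y) x 50 mm high round the origin; white drive box 75 mm high at y = 110 to 220; 20 mm column at y = 160; from it the lift arm, a bar 20 mm wide in x, runs to above the hook. It stays put under normal loads.
- hook_mid (a point): Middle parking place of the hook: 285 mm above the stand's origin, where the centreline of the hook's bowl has its lowest point when the arm is mid-way. The arm is in truth parked up to 25 mm higher or lower, which is NOT measured: this point does not follow it. See it, or feel it, for instance with the ring's top against the hook's underside. True height below: h = 0.
- hook_foot (a point): Bench point under the hook (stand origin). Shape of the hook, in the stand's xz plane, 7 mm bar: spine x = +12, round bowl of 12 mm centreline radius, nose x = -12. Underside h = -3.5, nose top h = 25.5, gate pivot h = 62, arm's underside h = 114 with only hook and shank below. 17 mm free between nose and spine. A hung ring has its wire centre at x = 0, h = 5.75.
- gate (a joint): Sprung gate, brass bar of 5.5 mm: 0 = shut, grows as its lower end goes inward (+x), most 0.42 rad. Pivot x = -10, h = 62; free end x = -6, h = 18, inside the nose. 2.5 N near the nose starts it, 5 N opens it. Press the ring's wire in above the nose (wire centre h = 29 to 45) to about x = -2, then down behind the nose. Lower hits the nose; higher, the ring's lower side hits the bowl.
- rack_b: Bystander on the same tray: an identical rack with a GREY grip. Origin: centre of its underside.
- tray: Blue drain tray under the two racks, fixed, 140 (x) x 270 (y) mm, rim 12 mm high, floor 4 mm thick. Origin: centre of its underside. The two racks stand 130 mm apart along its y.
- bottle: Bystander: white reagent bottle, 68 mm in diameter, 150 mm high. Origin: centre of its underside.
- beaker: Bystander: glass beaker, 70 mm in diameter, 90 mm high. Origin: centre of its underside.
- jar: Bystander: amber jar, 60 mm in diameter, 75 mm high. Origin: centre of its underside.
- tubes: Bystander: green tube rack 80 x 100 mm, 50 mm high over the tube caps. Origin: centre of its underside.
- tipbox: Bystander: grey and blue pipette tip box 82 x 122 x 55 mm. Origin: centre of its underside.

How it is judged:
By the outcome, as a careful person would: the job done as asked, in the order asked, and still so for the second after the job is handed in, with the robot touching nothing.
It also fails if it takes over 69 s, if anything falls off the work surface, if the arm or the gripper's body presses on something with over 40 N, if the wrist force passes 120 N, or if a joint passes its speed limit or range.

## Working session

There is one attempt and no reset: what is moved stays moved. The work goes in short steps, Python scripts to look and compute and a shell command to move; the robot and the scene stay as the last step left them, time stands still between calls to the robot, and variables do not carry over. Pictures are saved under pics/ and viewed, at most 10 in all, crops included, and the job is handed in when it is done.

```bash
ls; mkdir -p pics
python3 - <<'E'
from plant import r
import cv2,numpy as np
s=r.get_state(); print(s, r.grip_depth)
ims=[]
for n in("scene","side"):
    c=r.capture(n); np.savez("pics/"+n+".npz",**c); cv2.imwrite(f"pics/{n}0.png",c["frame"][:,:,::-1])
    print(n,c["fx"],c["fy"],c["cx"],c["cy"],np.round(c["cam_to_world"],3).tolist())
E
```

```text
drive.py
pics
plant.py
{'time_s': 0.0, 'joints': array([ 9.19067037e+01,  2.05931825e+01,  6.34253434e-01, -1.95212689e-02,
       -7.01352639e+01, -1.65053159e+01]), 'qd': array([ 0.04497956, -0.00369912, -0.03598193,  0.05722095, -0.1462798 ,
       -0.03346742]), 'joint_torque': array([ 3.16430132e-04, -5.82714593e+01,  2.93050826e+01,  6.99717432e+00,
        7.11073910e-03, -1.48600216e-04]), 'tcp_pos': array([0.17005524, 0.65273168, 0.22560849]), 'eef_rot': array([ 1.79904474e+02, -9.16826216e-03, -1.46052530e+01]), 'contact_force': array([ 0.26933494, -0.11585893, -0.63314767]), 'moment': array([ 0.00017597, -0.01933383,  0.03787286]), 'gripper_force': 0.0, 'gripper_width': 0.08738843915470489} 0.0188
scene 487.5375868234781 487.5375868234781 324.99486210906167 244.41761593445764 [[0.749, 0.436, -0.499, 1.035], [0.662, -0.507, 0.552, -0.487], [-0.012, -0.744, -0.669, 0.833], [0.0, 0.0, 0.0, 1.0]]
side 441.396938293642 441.396938293642 316.8430363325236 239.4993163212877 [[-0.92, -0.296, 0.256, 0.333], [-0.392, 0.672, -0.628, 0.598], [0.014, -0.679, -0.734, 0.855], [0.0, 0.0, 0.0, 1.0]]
```

View pics/scene0.png

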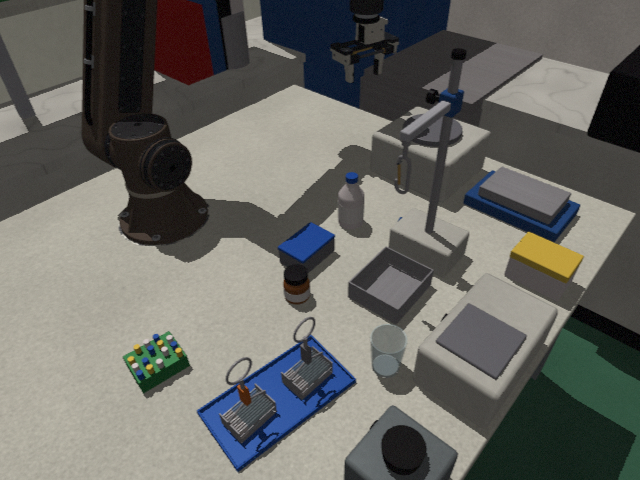

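View pics/side0.png

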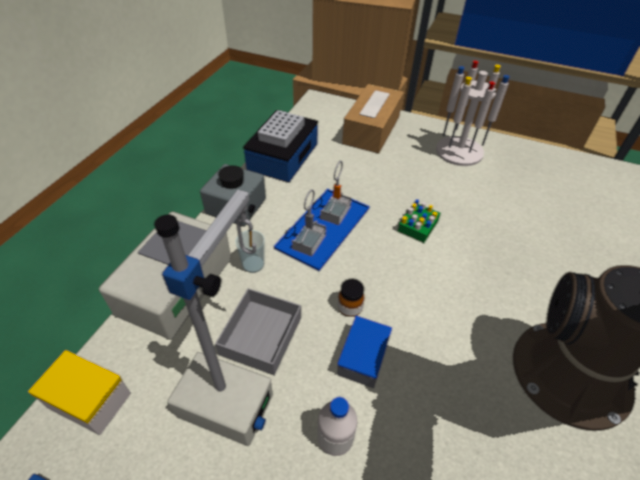

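```bash
cat > h.py <<'E'
import numpy as np,cv2
def load(n): return dict(np.load(f"pics/{n}.npz"))
def cloud(c):
    z=c["z_map"].astype(float); v,u=np.mgrid[0:480,0:640]
    p=np.stack([(u-c["cx"])/c["fx"]*z,(v-c["cy"])/c["fy"]*z,z,np.ones_like(z)],-1)
    w=(p@c["cam_to_world"].T)[...,:3]; w[z==0]=np.nan; return w
def ray(c,u,v):
    d=c["cam_to_world"][:3,:3]@np.array([(u-c["cx"])/c["fx"],(v-c["cy"])/c["fy"],1]); return c["cam_to_world"][:3,3],d
def onplane(c,u,v,z):
    o,d=ray(c,u,v); return o+d*(z-o[2])/d[2]
def tri(c1,p1,c2,p2):
    o1,d1=ray(c1,*p1);o2,d2=ray(c2,*p2)
    t=np.linalg.lstsq(np.c_[d1,-d2],o2-o1,rcond=None)[0]
    a,b=o1+d1*t[0],o2+d2*t[1]; return (a+b)/2,np.linalg.norm(a-b)
def proj(c,p):
    q=np.linalg.inv(c["cam_to_world"])@np.r_[p,1]; return q[0]/q[2]*c["fx"]+c["cx"],q[1]/q[2]*c["fy"]+c["cy"]
E
python3 - <<'E'
from h import *
np.set_printoptions(precision=4,suppress=True)
for n in("scene","side"):
    c=load(n);w=cloud(c);f=c["frame"];hsv=cv2.cvtColor(f,cv2.COLOR_RGB2HSV)
    H,S,V=hsv[...,0],hsv[...,1],hsv[...,2]
    win=np.zeros((480,640),bool)
    if n=="scene": win[330:470,190:360]=1
    else: win[150:270,270:375]=1
    o=win&(H<14)&(S>150)&(V>70); k,l,st,cen=cv2.connectedComponentsWithStats(o.astype(np.uint8))
    for i in range(1,k):
        if st[i,4]>15: m=l==i;print(n,"orange",st[i],cen[i],np.nanmedian(w[m],0),np.nanmin(w[m],0),np.nanmax(w[m],0))
    b=win&(H>100)&(H<130)&(S>150)
    cn=max(cv2.findContours(b.astype(np.uint8),0,2)[0],key=cv2.contourArea)
    hull=cv2.convexHull(cn)[:,0]
    P=np.array([onplane(c,u,v,.012)[:2] for u,v in hull]).astype(np.float32)
    print("tray",cv2.minAreaRect(P))
    # tall column etc
    reg=(slice(90,320),slice(340,480)) if n=="scene" else (slice(180,450),slice(150,310))
    ww=w[reg].reshape(-1,3)
    for a,bb in((.04,.06),(.065,.085),(.2,.27),(.27,.32),(.32,.36),(.36,.45)):
        q=ww[(ww[:,2]>a)&(ww[:,2]<bb)]
        if len(q)>5: print(a,bb,len(q),np.percentile(q,[2,50,98],axis=0).ravel())
S=load("scene")["frame"];D=load("side")["frame"]
def cr(f,x,y,w,h,k): return cv2.resize(f[y:y+h,x:x+w],None,fx=k,fy=k,interpolation=cv2.INTER_CUBIC)
top=np.hstack([cr(S,370,90,80,60,5)[:300],cr(S,210,330,80,60,5)]);bot=np.hstack([cr(S,370,145,80,60,5),cr(D,200,180,80,60,5)])
cv2.imwrite("pics/crop1.png",np.vstack([top,bot])[:,:,::-1])
E
```

```text
scene orange [237 385   9   9  26] [240.4615 388.9615] [ 0.6243 -0.251   0.1031] [ 0.6141 -0.2531  0.1012] [ 0.6333 -0.2479  0.1135]
tray ((0.6358386278152466, -0.18327973783016205), (0.26815345883369446, 0.14330440759658813), 81.09490966796875)
0.04 0.06 2151 [0.2899 0.1017 0.0404 0.5684 0.2904 0.0484 0.7032 1.1325 0.0593]
0.065 0.085 2697 [0.327  0.2821 0.0658 0.602  0.3408 0.074  0.7019 0.6621 0.0837]
0.2 0.27 255 [0.6157 0.3265 0.2011 0.6275 0.3305 0.2353 0.6338 0.3411 0.2678]
0.27 0.32 363 [0.6158 0.1732 0.2714 0.6277 0.3274 0.2967 0.6463 0.3399 0.3192]
0.32 0.36 330 [0.6163 0.1733 0.3213 0.6287 0.3267 0.3424 0.6461 0.3401 0.3591]
0.36 0.45 1530 [0.5814 0.1684 0.3645 0.6327 0.2958 0.4094 0.6409 0.3492 0.4261]
side orange [334 185   7  13  32] [336.75 191.  ] [ 0.6237 -0.2417  0.0872] [ 0.6139 -0.29    0.0311] [ 0.6297 -0.238   0.1061]
tray ((0.6315940618515015, -0.17616957426071167), (0.26636192202568054, 0.13717485964298248), 81.1087646484375)
0.04 0.06 2131 [ 0.5328 -0.1788  0.0404  0.6856  0.2063  0.0489  0.9267  0.4009  0.0595]
0.065 0.085 5648 [ 0.5462 -0.1193  0.0666  0.6293  0.3435  0.0739  0.8896  0.398   0.0831]
0.2 0.27 303 [0.6142 0.3341 0.2021 0.6174 0.345  0.2371 0.6284 0.349  0.2691]
0.27 0.32 431 [0.6141 0.1781 0.2716 0.6202 0.3397 0.2968 0.6442 0.3488 0.3192]
0.32 0.36 406 [0.614  0.1782 0.3209 0.6203 0.3395 0.3421 0.6446 0.3489 0.3592]
0.36 0.45 3262 [0.577  0.1783 0.3689 0.6189 0.3282 0.411  0.6374 0.3591 0.443 ]
```

View pics/crop1.png

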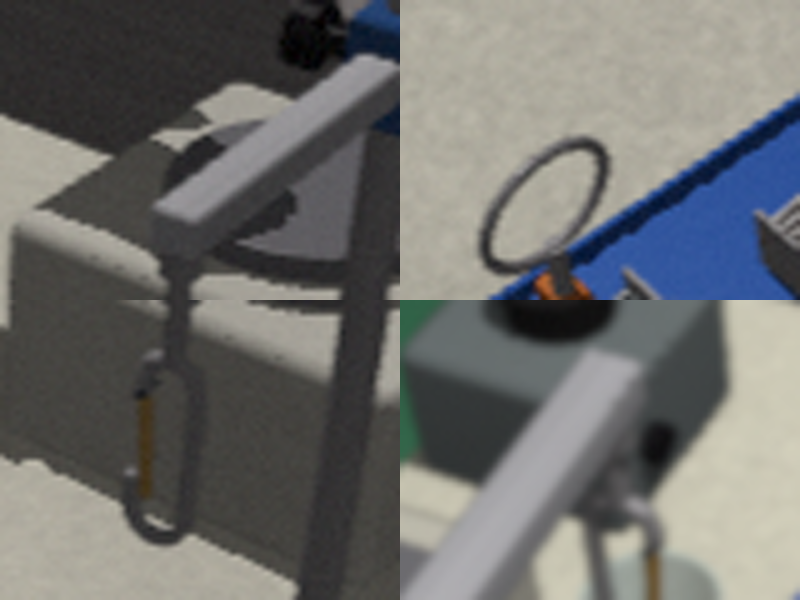

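Run:
```python
from h import *
np.set_printoptions(precision=4,suppress=True)
for n in("scene","side"):
    c=load(n);w=cloud(c)
    x,y,z=w[...,0],w[...,1],w[...,2]
    m=(x>.57)&(x<.68)&(y>.13)&(y<.40)&(z>.18)
    print(n,"ztop hist arm", np.nanpercentile(z[m&(y<.3)&(z>.36)],[1,50,90,99]))
    zt=np.nanpercentile(z[m&(y<.29)&(z>.36)],99); t=m&(z>zt-.004)&(y<.29)
    P=w[t][:,:2].astype(np.float32); print("armtop",len(P),cv2.minAreaRect(P),zt)
    h=m&(y<.22)&(z<zt-.035)
    print("hook n",h.sum(),np.nanpercentile(w[h],[1,50,99],axis=0).ravel())
    v,u=np.where(h); i=v.argmax(); print("lowest pix",u[i],v[i],w[v[i],u[i]], "min z",np.nanmin(z[h]))
    for a in np.arange(.25,.42,.01):
        s=h&(z>=a)&(z<a+.01)
        if s.sum(): print(round(a,3),s.sum(),w[s].min(0),w[s].max(0))
    col=m&(y>.3)&(z>.2)&(z<.34); print("col",np.nanpercentile(w[col],[2,50,98],axis=0)[:,:2].ravel())
    # tank rim
    tk=(x>.5)&(x<.75)&(y>.05)&(y<.29)&(z>.042)&(z<.056); P=w[tk][:,:2].astype(np.float32); print("tank",cv2.minAreaRect(P))
    bx=(x>.5)&(x<.75)&(y>.26)&(y<.42)&(z>.069)&(z<.08);P=w[bx][:,:2].astype(np.float32); print("box",cv2.minAreaRect(P))
    for nm,cx,cy in(("o",.624,-.244),("g",.644,-.116)):
        rr=(abs(x-cx)<.06)&(abs(y-cy)<.05)&(z>.125)&(z<.2)
        q=w[rr]; print(nm,"ring",len(q),q.min(0),q.max(0),q.mean(0)); d=q-q.mean(0)
        U,s,V=np.linalg.svd(d,full_matrices=False);print(s,V[0],V[2])
```

```text
scene ztop hist arm [0.3641 0.4094 0.4121 0.413 ]
armtop 373 ((0.6291365027427673, 0.22818174958229065), (0.020454050973057747, 0.12343374639749527), 2.9968738555908203) 0.41295947003125816
hook n 352 [0.6181 0.1721 0.2794 0.6324 0.176  0.3267 0.6467 0.181  0.3766]
lowest pix 399 193 [0.631  0.1754 0.278 ] min z 0.27800713456562876
0.27 6 [0.6236 0.1754 0.278 ] [0.6362 0.1777 0.2797]
0.28 44 [0.6192 0.1714 0.2803] [0.6453 0.1808 0.2899]
0.29 34 [0.6181 0.172  0.2903] [0.6468 0.1807 0.2998]
0.3 40 [0.6156 0.1737 0.3001] [0.647  0.1803 0.3096]
0.31 30 [0.621  0.1723 0.3101] [0.647  0.1809 0.3195]
0.32 31 [0.6199 0.1737 0.3201] [0.6465 0.1791 0.3288]
0.33 32 [0.6192 0.1731 0.3301] [0.647  0.1791 0.3398]
0.34 39 [0.6181 0.1712 0.3404] [0.6463 0.1819 0.3498]
0.35 53 [0.6193 0.1726 0.3502] [0.6447 0.1811 0.3597]
0.36 24 [0.6289 0.1722 0.3603] [0.6355 0.179  0.37  ]
0.37 19 [0.6277 0.1726 0.3702] [0.6348 0.1822 0.3778]
col [0.6154 0.326  0.6275 0.3305 0.6335 0.341 ]
tank ((0.6239083409309387, 0.19502708315849304), (0.15071235597133636, 0.18983490765094757), 1.1037249565124512)
box ((0.62408
[... 1236 characters left out ...]

0.36 27 [0.6261 0.1782 0.3602] [0.6344 0.1838 0.37  ]
0.37 21 [0.6272 0.1763 0.3702] [0.6332 0.1844 0.3779]
col [0.614  0.3342 0.6173 0.3452 0.6282 0.349 ]
tank ((0.6148111820220947, 0.15137764811515808), (0.2432650327682495, 0.18487583100795746), 78.79662322998047)
box ((0.6235098838806152, 0.3441168963909149), (0.1591034233570099, 0.1099742129445076), 2.53468918800354)
o ring 74 [ 0.6207 -0.2704  0.1276] [ 0.6281 -0.2179  0.1793] [ 0.6242 -0.2437  0.1528]
[0.1635 0.1289 0.0122] [-0.0242 -0.7066 -0.7072] [ 0.999  -0.0428  0.0085]
g ring 86 [ 0.6433 -0.1377  0.1259] [ 0.6523 -0.0879  0.1791] [ 0.6467 -0.1132  0.1522]
[0.1784 0.1377 0.0141] [-0.0212 -0.5483 -0.836 ] [ 0.9987 -0.0499  0.0074]
```

Run:
```python
from h import *
np.set_printoptions(precision=4,suppress=True)
for n in("scene","side"):
    c=load(n);w=cloud(c);x,y,z=w[...,0],w[...,1],w[...,2]
    for nm,cx,cy in(("o",.624,-.246),("g",.6467,-.115)):
        s=(abs(x-cx)<.045)&(abs(y-cy)<.06)&(z>.026)&(z<.046)
        P=w[s][:,:2].astype(np.float32); print(n,nm,s.sum(),cv2.minAreaRect(P))
        rr=(abs(x-cx)<.06)&(abs(y-cy)<.05)&(z>.14)&(z<.2); q=w[rr]
        b=np.round((q[:,1]-cy)/.01); print([(int(k),round(float(np.median(q[b==k,0])),4)) for k in np.unique(b)])
        g=(abs(x-cx)<.06)&(abs(y-cy)<.03)&(z>.06)&(z<.098)
        print("grip",np.nanpercentile(w[g],[2,50,98],axis=0).ravel())
f=load("scene")["frame"][365:445,200:300]
cv2.imwrite("pics/crop2.png",cv2.resize(f,None,fx=6,fy=6,interpolation=cv2.INTER_CUBIC)[:,:,::-1])
```

```text
scene o 1016 ((0.624126136302948, -0.2474510222673416), (0.08527638018131256, 0.05720634013414383), 88.6800765991211)
[(-3, 0.6238), (-2, 0.6237), (-1, 0.624), (0, 0.6241), (1, 0.625), (2, 0.6255)]
grip [ 0.6162 -0.2535  0.0612  0.6316 -0.2521  0.0798  0.634  -0.2423  0.0967]
scene g 822 ((0.6456006765365601, -0.11584333330392838), (0.08587536215782166, 0.05876156687736511), 86.28837585449219)
[(-3, 0.6456), (-2, 0.6457), (-1, 0.6468), (0, 0.6474), (1, 0.6474), (2, 0.6487)]
grip [ 0.6371 -0.1228  0.0609  0.652  -0.121   0.0799  0.6568 -0.1129  0.0975]
side o 326 ((0.6243676543235779, -0.24535086750984192), (0.0890951007604599, 0.057318951934576035), 88.57177734375)
[(-2, 0.6234), (-1, 0.6223), (0, 0.6239), (1, 0.6248), (2, 0.6253), (3, 0.6238)]
grip [ 0.6143 -0.2492  0.0627  0.6233 -0.241   0.0792  0.6347 -0.237   0.0965]
side g 389 ((0.6466190814971924, -0.11378742754459381), (0.08773759007453918, 0.056437764316797256), 87.48754119873047)
[(-2, 0.6455), (-1, 0.6459), (0, 0.6468), (1, 0.6476), (2, 0.6476), (3, 0.6476)]
grip [ 0.6372 -0.1155  0.0614  0.6455 -0.1091  0.079   0.6547 -0.1063  0.0963]
```

View pics/crop2.png

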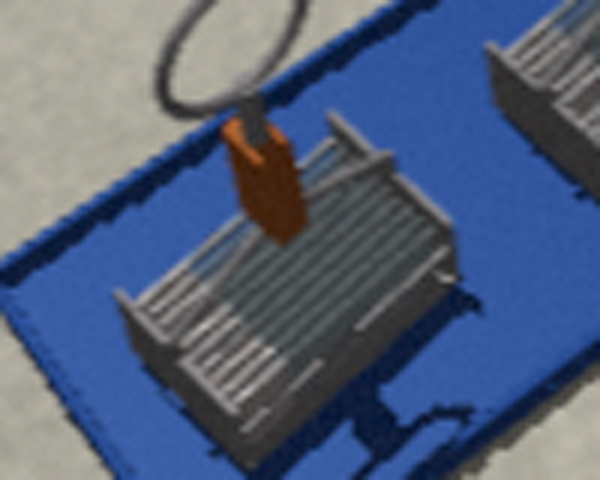

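Run:
```python
from h import *
from scipy.spatial.transform import Rotation as R
np.set_printoptions(precision=4,suppress=True)
from plant import r
s=r.get_state(); Rt=R.from_euler("xyz",s["eef_rot"],degrees=True).as_matrix()
for n in("scene",):
    w=cloud(load(n)).reshape(-1,3); q=(w-s["tcp_pos"])@Rt
    q=q[(abs(q[:,:2]).max(1)<.16)&(q[:,2]>-.4)&(q[:,2]<.02)]
    for a in np.arange(-.3,.01,.02):
        t=q[(q[:,2]>=a)&(q[:,2]<a+.02)]
        if len(t): print(n,round(a,3),len(t),t.min(0)[:2],t.max(0)[:2])
f=load("scene")["frame"][0:90,310:430]
cv2.imwrite("pics/crop3.png",cv2.resize(f,None,fx=6,fy=6,interpolation=cv2.INTER_CUBIC)[:,:,::-1])
```

```text
scene -0.24 88 [-0.0084 -0.021 ] [0.0503 0.0498]
scene -0.22 275 [-0.0247 -0.03  ] [0.0501 0.0492]
scene -0.2 164 [-0.024  -0.0267] [0.0483 0.05  ]
scene -0.18 255 [-0.0333 -0.0491] [0.0433 0.0409]
scene -0.16 160 [-0.0236 -0.0492] [0.0426 0.0208]
scene -0.14 210 [-0.0225 -0.0513] [0.0308 0.0211]
scene -0.12 588 [-0.0394 -0.0965] [0.0434 0.1002]
scene -0.1 414 [-0.0386 -0.0945] [0.045  0.0991]
scene -0.08 257 [-0.0377 -0.0881] [0.0461 0.093 ]
scene -0.06 102 [-0.0134 -0.0656] [0.0155 0.0667]
scene -0.04 114 [-0.01   -0.0629] [0.0147 0.0645]
scene -0.02 99 [-0.0114 -0.0574] [0.0155 0.0636]
scene 0.0 7 [-0.0125 -0.0508] [0.007  0.0457]
```

View pics/crop3.png

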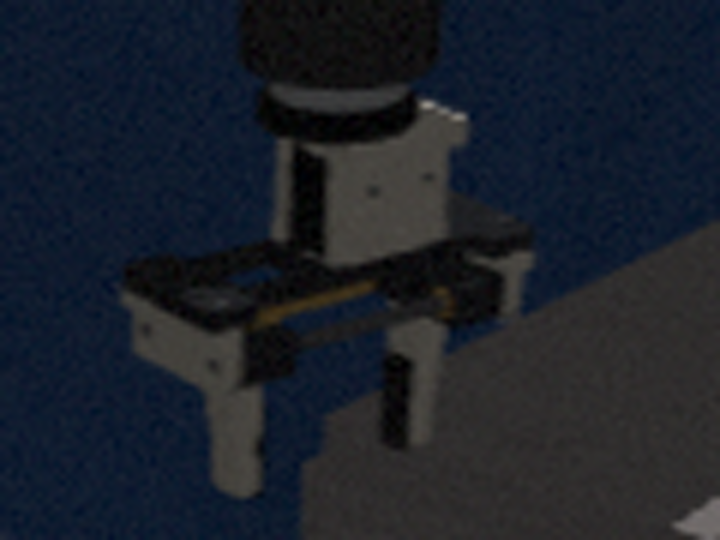

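```bash
cat >> h.py <<'E'
from scipy.spatial.transform import Rotation as Ro
np.set_printoptions(precision=4,suppress=True)
YR=-1.7; RACK=np.array([.6242,-.2462,.004]); HOOK=np.array([.6316,.1785,.281]); YS=2.95; TH=50; GD=.0188
def Rtool(yaw,th=TH):
    s,c=np.sin(np.radians(th)),np.cos(np.radians(th))
    return Ro.from_euler("z",yaw,degrees=True).as_matrix()@np.array([[c,0,s],[0,-1,0],[s,0,-c]])
def grasp(back=0):
    Rt=Rtool(YR); a=Ro.from_euler("z",YR,degrees=True).apply([-.004,0,.077])
    return RACK+a+Rt[:,2]*(GD-back),Rt
def delta(s,p,Rt):
    Rc=Ro.from_euler("xyz",s["eef_rot"],degrees=True).as_matrix()
    print("d",Rc.T@(p-s["tcp_pos"]),"rv",Ro.from_matrix(Rc.T@Rt).as_rotvec(degrees=True))
E
python3 - <<'E'
from h import *
from plant import r
s=r.get_state()
Rd=Ro.from_euler("xyz",s["eef_rot"],degrees=True).as_matrix()
delta(s,np.array([.42,.22,.33]),Rtool(-1.7,25))
delta(s,np.array([.44,.15,.33]),Rtool(-1.7,50))
print(grasp(),grasp(.12)[0])
w=cloud(load("scene"));x,y,z=w[...,0],w[...,1],w[...,2]
m=(x>.3)&(x<.58)&(y>-.35)&(y<.4)&(z>.03)&(z<.2)
k,l,st,cen=cv2.connectedComponentsWithStats(m.astype(np.uint8))
for i in range(1,k):
    if st[i,4]>100: print(cen[i],w[l==i].min(0),w[l==i].max(0))
E
```

```text
d [ 0.351   0.3559 -0.1037] rv [  2.8999  24.8968 -12.6821]
d [ 0.388   0.4186 -0.1036] rv [  5.711   49.7861 -12.0382]
(array([ 0.6346, -0.2465,  0.0689]), array([[ 0.6425, -0.0297,  0.7657],
       [-0.0191, -0.9996, -0.0227],
       [ 0.766 ,  0.    , -0.6428]])) [ 0.5427 -0.2438  0.1461]
[350.3595 199.1827] [0.3741 0.276  0.0302] [0.4391 0.3433 0.1514]
[403.1588 225.3996] [0.5261 0.2817 0.0303] [0.58   0.3928 0.078 ]
[302.2572 255.9169] [ 0.3659 -0.0025  0.03  ] [0.51   0.1997 0.079 ]
[368.2134 265.8057] [0.562  0.0985 0.03  ] [0.5795 0.2526 0.0526]
[152.9748 356.4373] [ 0.3541 -0.347   0.03  ] [ 0.4471 -0.2365  0.0535]
```

```bash
python3 drive.py '[[[0.388,0.419,-0.104],[5.7,49.8,-12]],[[0.388,0.419,-0.104],[5.7,49.8,-12]],[[0.388,0.419,-0.104],[5.7,49.8,-12]],[[0.388,0.419,-0.104],[5.7,49.8,-12]],[[0.388,0.419,-0.104],[5.7,49.8,-12]],[[0.388,0.419,-0.104],[5.7,49.8,-12]],[[0.388,0.419,-0.104],[5.7,49.8,-12]],[[0.388,0.419,-0.104],[5.7,49.8,-12]],[[0.388,0.419,-0.104],[5.7,49.8,-12]],[[0.388,0.419,-0.104],[5.7,49.8,-12]],[[0.388,0.419,-0.104],[5.7,49.8,-12]],[[0.388,0.419,-0.104],[5.7,49.8,-12]]]' 0.06
python3 - <<'E'
from h import *
from plant import r
s=r.get_state();print(s["joints"])
delta(s,*grasp(.12))
E
```

```text
time_s: 1.1
tcp_pos: [0.3994, 0.2455, 0.3507]
eef_rot: [179.5, -49.0, -1.8]
contact_force: [1.7, 0.3, 0.4]
gripper_width: 0.06
gripper_force: 0.0
[ 88.8436 -19.4302 -58.2155  55.3187 -66.576  -31.4527]
d [-0.0502  0.4824  0.2581] rv [ 0.575  0.998 -0.081]
```

```bash
python3 drive.py '[[[-0.04,0.24,0.18],[0.5,1,0]],[[-0.04,0.24,0.18],[0.5,1,0]],[[-0.04,0.24,0.18],[0.5,1,0]],[[-0.04,0.24,0.18],[0.5,1,0]],[[-0.04,0.24,0.18],[0.5,1,0]],[[-0.04,0.24,0.18],[0.5,1,0]],[[-0.04,0.24,0.18],[0.5,1,0]],[[-0.04,0.24,0.18],[0.5,1,0]],[[-0.04,0.24,0.18],[0.5,1,0]],[[-0.04,0.24,0.18],[0.5,1,0]]]'
python3 - <<'E'
from h import *
from plant import r
s=r.get_state();print(s["joints"])
delta(s,*grasp(.12))
E
```

```text
time_s: 1.93
tcp_pos: [0.5295, 0.0634, 0.3671]
eef_rot: [179.8, -47.3, -1.9]
contact_force: [0.5, 0.2, 0.0]
gripper_width: 0.06
gripper_force: 0.0
[ 34.1967 -22.1628 -58.244   65.2956 -28.7075   1.2732]
d [-0.1464  0.3059  0.1687] rv [ 0.4164  2.7496 -0.1414]
```

```bash
python3 drive.py '[[[-0.1,0.306,0.12],[0.4,2,0]],[[-0.1,0.306,0.12],[0.4,2,0]],[[-0.1,0.306,0.12],[0.4,2,0]],[[-0.1,0.306,0.12],[0.4,2,0]],[[-0.1,0.306,0.12],[0.4,2,0]],[[-0.1,0.306,0.12],[0.4,2,0]],[[-0.1,0.306,0.12],[0.4,2,0]],[[-0.1,0.306,0.12],[0.4,2,0]],[[-0.1,0.306,0.12],[0.4,2,0]],[[-0.1,0.306,0.12],[0.4,2,0]]]'
python3 - <<'E'
from h import *
from plant import r
s=r.get_state();print(s["joints"])
delta(s,*grasp(.12))
E
```

```text
time_s: 2.77
tcp_pos: [0.5178, -0.2169, 0.2483]
eef_rot: [179.3, -48.9, -1.9]
contact_force: [0.3, -2.4, 1.2]
gripper_width: 0.0599
gripper_force: 0.0
[ -2.762  -11.2632 -51.7567   3.6448  -0.654   86.9207]
d [-0.06   0.025  0.087] rv [ 0.8426  1.1506 -0.1252]
```

```bash
cat > kin.py <<'E'
from h import *
from scipy.optimize import least_squares
import itertools
J=np.array([[91.9067,20.5932,.6343,-.0195,-70.1353,-16.5053],[88.8436,-19.4302,-58.2155,55.3187,-66.576,-31.4527],[34.1967,-22.1628,-58.244,65.2956,-28.7075,1.2732],[-2.762,-11.2632,-51.7567,3.6448,-.654,86.9207]])
P=np.array([[.17006,.65273,.22561],[.3994,.2455,.3507],[.5295,.0634,.3671],[.5178,-.2169,.2483]])
E=np.array([[179.904,-.009,-14.605],[179.5,-49,-1.8],[179.8,-47.3,-1.9],[179.3,-48.9,-1.9]])
def Rx(a,ax): return Ro.from_euler(ax,a,degrees=True).as_matrix()
def fk(q,p,s):
    a1,d,H,L1,e,L2,D,g=p[:8]
    A=Rx(q[0]*s[0],"z"); x=A@[a1,d,H]; A=A@Rx(q[1],"y"); x=x+A@[0,0,L1]
    A=A@Rx(-q[2],"y"); x=x+A@[L2,0,e]; A=A@Rx(s[1]*q[3],"x")@Rx(-q[4]*1,"y")@Rx(s[2]*q[5],"x"); x=x+A@[D,0,0]
    return x,A@Rx(p[8],"x")@np.array([[0,0,1],[0,1,0],[-1,0,0]])
E
python3 - <<'E'
from kin import *
for s in itertools.product([1],[1,-1],[1,-1]):
    def f(p):
        o=[]
        for q,x,e in zip(J,P,E):
            y,A=fk(q,p,s); o+=list((y-x)*10)
            o+=list(Ro.from_matrix(A.T@Ro.from_euler("xyz",e,degrees=True).as_matrix()).as_rotvec())
        return o
    best=min((least_squares(f,[.1,d,.4,.4,0,.45,.25,0,t],max_nfev=3000) for t in(0,90,180,-90) for d in(0,-.15)),key=lambda o:o.cost)
    print(s,best.cost,best.x)
    if best.cost<1e-1: np.savez("kin.npz",p=best.x,s=s)
E
```

```text
(1, 1, 1) 10.260631840017181 [  0.7138  -0.2603   0.0053   0.3458  -0.1295  -0.1511   0.0153   0.
 197.868 ]
(1, 1, -1) 7.148642715167676 [   0.7138   -0.2603    0.0053    0.3458   -0.1295   -0.1511    0.0153
   93.5865 -135.5768]
(1, -1, 1) 3.849474986076773 [  0.3831  -0.1693   0.8884   0.2428  -0.4893   0.3644   0.2902   0.3405
 339.8727]
(1, -1, -1) 0.7764180863525608 [  0.3831  -0.1693   0.8884   0.2428  -0.4893   0.3644   0.2902  12.1496
 -90.0093]
```

```bash
sed -i 's/A=Rx(q\[0\]\*s\[0\],"z")/A=Rx(q[0]+g*100,"z")/' kin.py
python3 - <<'E'
from kin import *
for s in itertools.product([1],[1,-1],[1,-1]):
    def f(p):
        o=[]
        for q,x,e in zip(J,P,E):
            y,A=fk(q,p,s); o+=list((y-x)*10)
            o+=list(Ro.from_matrix(A.T@Ro.from_euler("xyz",e,degrees=True).as_matrix()).as_rotvec())
        return o
    best=min((least_squares(f,[.1,0,.4,.4,0,.45,.25,d,t],x_scale=[.1]*8+[100],max_nfev=3000) for t in(0,90,180,-90) for d in(0,-.165)),key=lambda o:o.cost)
    print(s,best.cost,best.x)
    if best.cost<1e-1: np.savez("kin.npz",p=best.x,s=s); o=np.array(f(best.x)).reshape(-1,6);print(o)
E
```

```text
(1, 1, 1) 7.433342510227833 [-0.1741 -0.6329  0.7521  0.2503 -0.3427  0.3126  0.3168  0.6553 84.2289]
(1, 1, -1) 4.438244406321706 [ -0.2351  -0.6308   0.8043   0.223   -0.3545   0.3289   0.327    0.7054
 -62.0602]
(1, -1, 1) 3.834767117569843 [  0.3888  -0.1412   0.9386   0.2248  -0.5114   0.3828   0.2966  -0.0312
 -22.4608]
(1, -1, -1) 0.7461369605873065 [  0.391   -0.1294   0.959    0.2171  -0.5203   0.39     0.299   -0.0441
 -93.3058]
```

```bash
cat > kin2.py <<'E'
from kin import *
def fk(q,p):
    a1,H,L1,e,L2,D,d,wz,tz=p
    A=Rx(q[0],"z"); x=A@[a1,0,H]; A=A@Rx(q[1],"y"); x=x+A@[0,0,L1]
    A=A@Rx(-q[2],"y"); x=x+A@[L2,0,e]; A=A@Rx(-q[3],"x"); x=x+A@[0,d,wz]; A=A@Rx(-q[4],"y"); x=x+A@[0,0,tz]; A=A@Rx(-q[5],"x"); x=x+A@[D,0,0]
    return x,A@Rx(-90,"x")@np.array([[0,0,1],[0,1,0],[-1,0,0]])
E
python3 - <<'E'
from kin2 import *
f=lambda p:np.r_[np.ravel([fk(q,p)[0]-x for q,x in zip(J,P)])*10,(p-[.05,.4,.5,0,.5,.25,-.15,0,0])*.003]
for q,e in zip(J,E): print(Ro.from_matrix(fk(q,np.zeros(9))[1].T@Ro.from_euler("xyz",e,degrees=True).as_matrix()).as_rotvec(degrees=True))
b=least_squares(f,[.05,.4,.5,0,.5,.25,-.15,0,0]); print(b.cost,b.x,f(b.x)[:12]/10); np.save("kin.npy",b.x)
E
```

```text
[-0.0005 -0.0002 -0.0002]
[-0.0013 -0.0021 -0.0205]
[ 0.0659  0.0494 -0.0153]
[-0.0093  0.0498 -0.0013]
4.391044358592391e-07 [ 0.0001  0.1986  0.6017  0.      0.4635  0.378  -0.1918  0.     -0.    ] [-0.  0. -0.  0.  0.  0. -0.  0.  0.  0.  0. -0.]
```

```bash
cat > ik.py <<'E'
from kin2 import *
p=np.load("kin.npy")
lo=np.array([-176,-82,-58.28,-173.8,-174.8,-.11-0]);lo=np.array([-176.03,-82.01,-58.28,-173.87,-174.79,-173.66]);hi=np.array([176.03,121.73,71.71,95.51,-.11,173.66])
def ik(x,Rt,seeds=((-2,0,-40,0,-20,87),(20,0,-40,40,-30,40),(0,0,-40,-90,-30,170),(0,0,-40,-160,-30,-100))):
    best=[]
    for s in seeds:
        b=least_squares(lambda q:np.r_[(fk(q,p)[0]-x)*10,(fk(q,p)[1]-Rt).ravel()],np.array(s,float),bounds=(lo,hi),x_scale=30)
        best.append((round(b.cost,6),np.round(b.x,1)))
    return sorted(best,key=lambda t:t[0])[:2]
def ringpose(x,h,a,b,th,hook=HOOK,yaw=YS,y=0):
    Rz=Ro.from_euler("z",yaw,degrees=True); Rt=Rtool(yaw,th)
    return hook+Rz.apply([x+a,y,h+b-.0945])+Rt[:,2]*GD,Rt
E
python3 - <<'E'
from ik import *
for th in(35,40,45,50,55):
    a,b=-.005,-.003
    Rt=Rtool(YR,th); G=RACK+Ro.from_euler("z",YR,degrees=True).apply([a,0,.078+b])+Rt[:,2]*GD
    print(th,"grasp",*ik(G,Rt));print("   back",*ik(G-.08*Rt[:,2],Rt)); print("   lift",*ik(G+[0,0,.12],Rt))
    for x,h in((-.05,.031),(-.002,.031),(0,.006)): print("   hook",x,h,*ik(*ringpose(x,h,a,b,th)))
E
```

```text
35 grasp (np.float64(0.0), array([ -9.1,  18.4, -28.3, -26.6,  -9.5, 122.3])) (np.float64(0.0), array([ -9.1,  18.4, -28.3, -26.6,  -9.5, 122.3]))
   back (np.float64(0.0), array([ -8.2,   8.9, -33.7, -16.6, -13.1, 111.6])) (np.float64(0.0), array([ -8.2,   8.9, -33.7, -16.6, -13.1, 111.6]))
   lift (np.float64(0.0), array([ -6.8,   8.1, -28.5,  -9.1, -18.7, 102.8])) (np.float64(0.0), array([ -6.8,   8.1, -28.5,  -9.1, -18.7, 102.8]))
   hook -0.05 0.031 (np.float64(3.4e-05), array([ 21.4,  -0.1, -57.9,  95.5, -10.6, -21. ])) (np.float64(3.4e-05), array([ 21.4,  -0.1, -57.9,  95.5, -10.6, -21. ]))
   hook -0.002 0.031 (np.float64(6e-05), array([ 19.5,   4.1, -53.4,  95.5,  -9.5, -19.3])) (np.float64(6e-05), array([ 19.5,   4.1, -53.4,  95.5,  -9.5, -19.3]))
   hook 0 0.006 (np.float64(0.001933), array([ 19.6,   6.4, -53.2,  95.5,  -9.7, -19.8])) (np.float64(0.001933), array([ 19.6,   6.4, -53.2,  95.5,  -9.7, -19.8]))
40 grasp (np.float64(0.0), array([-14.7,  18.3, -24.4, -46.1, -11.6, 145.5])) (np.float64(0.0), array([-14.7,  18.3, -24.4, -46.1, -11.6, 145.5]))
   back (np.float64(0
[... 2986 characters left out ...]
y([-27.4,   9.6, -27.6, -68.5, -19.3, 173.7]))
   lift (np.float64(4e-06), array([-26.7,   8.3, -21.8, -70. , -21.6, 173.7])) (np.float64(4e-06), array([-26.7,   8.3, -21.8, -70. , -21.6, 173.7]))
   hook -0.05 0.031 (np.float64(0.0), array([  -1.9,   -0.3,  -43. , -152.3,   -8.5, -114.7])) (np.float64(0.040443), array([ 15.3,  -0.3, -31.5, -92.8,  -0.1, 173.7]))
   hook -0.002 0.031 (np.float64(0.0), array([  -1.8,    4.3,  -39.2, -154.8,   -9.2, -112.2])) (np.float64(0.036887), array([ 14.6,   4. , -27. , -92.1,  -0.1, 173.7]))
   hook 0 0.006 (np.float64(0.0), array([  -3.4,    7.6,  -43.9, -162.1,  -17.1, -103.5])) (np.float64(0.031971), array([ 14.6,   6.2, -26.8, -92.2,  -0.1, 173.7]))
```

```bash
python3 - <<'E'
from ik import *
a,b=-.005,-.003
for th in(38,42,45,48):
  for yaw in(5,10,15,20,25,30):
    o=[ik(*ringpose(x,h,a,b,th,yaw=yaw),seeds=((30,0,-50,70,-30,20),))[0] for x,h in((-.05,.031),(-.002,.031),(0,.004))]
    if max(t[0] for t in o)<1e-5: print(th,yaw,*[t[1][:6] for t in o])
E
python3 - <<'E'
from ik import *
a,b=-.005,-.003
S=((30,0,-50,70,-30,20),(-2,0,-40,0,-20,87),(0,0,-40,-90,-30,150),(-2,6,-40,-150,-10,-110),(34,10,-20,0,-40,60))
for th in(35,40,45,50):
  for yaw in range(-60,91,15):
    t=ik(*ringpose(-.002,.031,a,b,th,yaw=yaw),seeds=S)[0]
    print(th,yaw,t[0],t[1])
E
```

```text
35 -60 0.0 [ 48.4  20.8 -25.3  37.9 -62.3 -42. ]
35 -45 0.0 [ 47.4  15.9 -34.5  46.7 -52.  -36.1]
35 -30 0.0 [ 43.7  11.2 -42.8  57.5 -40.8 -30.3]
35 -15 0.0 [ 36.    7.1 -49.5  71.5 -28.  -24.5]
35 0 0.0 [ 21.5   4.3 -53.4  93.9 -12.1 -21.8]
35 15 0.001006 [ 15.    3.7 -53.1  92.9  -0.1  -2.9]
35 30 0.0 [ 33.8   4.6 -38.1  10.  -12.6  77.1]
35 45 0.0 [ 24.8   7.3 -21.1 -23.1 -30.3 127. ]
35 60 0.0 [ 17.   11.1 -12.1 -33.6 -44.9 152.6]
35 75 0.0 [ 12.7  15.6  -4.8 -37.  -57.7 169.3]
35 90 0.002903 [   9.3   20.6    2.2  -39.4  -69.5 -173.7]
40 -60 0.0 [ 49.6  21.9 -27.4  42.4 -63.9 -46.9]
40 -45 0.0 [ 48.2  16.5 -37.7  53.3 -53.1 -43.1]
40 -30 0.0 [ 42.8  11.3 -46.8  68.3 -41.4 -40.1]
40 -15 0.0 [ 30.3   6.8 -53.4  91.3 -27.2 -39.2]
40 0 0.005538 [ 22.4   4.5 -53.5  95.5 -14.7 -24.3]
40 15 0.013255 [ 14.3   3.5 -52.9  95.5  -0.1  -4.9]
40 30 0.000235 [ 31.7   3.9 -45.6  21.3  -0.8  67.4]
40 45 0.0 [ 21.8   6.8 -20.9 -32.2 -28.4 137.2]
40 60 0.0 [ 13.2  11.2 -12.  -41.4 -45.1 161.2]
40 75 0.000449 [  9.8  16.   -4.6 -42.  -58.6 173.7]
40 90 0.0 [   7.5   21.4    2.9  -42.3  -71.2 -173
[... 457 characters left out ...]
-46.3 170.2]
45 75 0.002035 [   3.7   17.5   -4.6  -51.9  -61.5 -173.7]
45 90 0.0 [   4.3   22.7    3.5  -47.3  -73.6 -169.1]
50 -60 0.0 [ 51.7  24.8 -30.8  50.  -68.3 -55.6]
50 -45 0.0 [ 49.4  18.7 -42.5  64.7 -57.6 -55.4]
50 -30 0.0 [ 40.8  12.8 -52.3  86.7 -46.4 -56.8]
50 -15 0.011374 [ 33.5   8.8 -54.2  95.5 -36.1 -47. ]
50 0 0.0 [  -1.1    4.   -39.2 -165.    -3.3 -104.3]
50 15 0.023788 [  11.9    4.2  -27.5 -102.3   -0.6 -165.9]
50 30 0.000322 [ 31.2   3.9 -35.6 -24.2  -0.1 113.5]
50 45 0.0 [ 11.6   7.3 -19.5 -55.8 -30.6 164.6]
50 60 0.002042 [  6.7  11.8 -12.2 -53.8 -47.  173.7]
50 75 0.0 [   1.6   18.3   -4.4  -55.3  -63.3 -171.8]
50 90 0.0 [   1.3   24.2    3.9  -52.1  -76.2 -165. ]
```

Run:
```python
from ik import *
for n in("scene","side"):
    w=cloud(load(n)).reshape(-1,3); q=Ro.from_euler("z",-YR,degrees=True).apply(w-RACK); q=q[(abs(q[:,0])<.006)&(abs(q[:,1])<.042)&(q[:,2]>.037)&(q[:,2]<.11)]
    for y in np.arange(-.04,.04,.005):
        t=q[(q[:,1]>=y)&(q[:,1]<y+.005)]
        if len(t)>0: print(n,round(y,3),len(t),t[:,2].min(),t[:,2].max())
def clr(th,a,b,psi,xw=-2,hw=31):
    s,c=np.sin(np.radians(th)),np.cos(np.radians(th)); P=np.radians(psi)
    f=np.radians(np.arange(180,361,5)); o=np.c_[15.5*np.cos(f),12+15.5*np.sin(f)]; o=np.r_[o,[[-15.5,25.5],[-8.5,25.5]]]
    x=np.r_[(o[:,0]-xw)*np.cos(P)-3.5*abs(np.sin(P))]; z=94.5+o[:,1]-hw
    g=lambda x,z:np.min(np.maximum((x-a)*c+(z-b)*s-39,47-(-(x-a)*s+(z-b)*c)))
    zz=np.arange(41.,98); return round(g(x,z),1),round(g(0*zz-2.25,zz),1)
for th in(42,45):
  for a,b in((-4,0),(-6,-2),(-8,-2)):
    print(th,a,b,[(psi,clr(th,a,b,psi)) for psi in(-28,-23,37)])
S=((30,0,-50,70,-30,20),(20,6,-20,-40,-28,140))
for th in(42,45):
  for yaw in(-20,-25,-28,34,38,42):
    print(th,yaw,*[(t[0],t[1]) for x,h in((-.05,.031),(-.002,.031),(0,.004)) for t in ik(*ringpose(x,h,-.005,-.002,th,yaw=yaw),seeds=S)[:1]])
```

```text
scene -0.04 9 0.038515600390259364 0.04541976630094591
scene -0.035 6 0.0437766376449068 0.045419101561580466
scene -0.03 9 0.04497159837911613 0.0490371017775727
scene -0.025 6 0.047594377613319194 0.0510597008168836
scene -0.02 8 0.04881773584042004 0.052875733659240365
scene -0.015 7 0.0514648225991986 0.056639736023135545
scene -0.01 52 0.051136283523439685 0.10036618654745444
scene -0.005 24 0.09778895360250883 0.10960144014002071
scene -0.0 13 0.09711766207081562 0.10865848366583586
scene 0.005 1 0.05536781684090819 0.05536781684090819
scene 0.01 6 0.05058705767952354 0.05543115745839655
scene 0.015 6 0.04814158308817884 0.052255226465685034
scene 0.02 5 0.04538116548367965 0.05189910696939459
scene 0.025 5 0.04435826098982065 0.04831530967749609
scene 0.03 6 0.04261033970771344 0.04638537687945066
scene 0.035 5 0.03910419680801025 0.04357553940920922
side -0.04 1 0.04246394680274734 0.04246394680274734
side -0.005 5 0.09956724653751814 0.10952862993331558
side -0.0 28 0.05972197072427343 0.10976428470150723
side 0.005 39 0.05313266842591813 0.10212069568906723
side 0.01 3 0.04
[... 2997 characters left out ...]
at64(0.0), array([ 37.6,  13. , -52.5,  87.6, -40.1, -54.1]))
45 34 (np.float64(0.0), array([ 29.4,  -0.2, -36.7, -21. ,  -9.2, 114. ])) (np.float64(0.0), array([ 30.4,   4.1, -33.3, -18.4,  -8.1, 110.7])) (np.float64(0.0), array([ 28.6,   6.6, -31.1, -27.4,  -8.2, 120.9]))
45 38 (np.float64(0.0), array([ 21.8,   1.1, -29. , -36.2, -19.6, 136.2])) (np.float64(0.0), array([ 24.5,   4.9, -26.1, -33.2, -17.5, 131.6])) (np.float64(0.0), array([ 22.8,   7.4, -25.4, -39.3, -17. , 138.9]))
45 42 (np.float64(0.0), array([ 16.5,   2.6, -25.1, -42.7, -26.7, 148.2])) (np.float64(0.0), array([ 20.1,   5.9, -22.3, -40.1, -24.2, 143.4])) (np.float64(0.0), array([ 18.7,   8.3, -22.2, -44.9, -23.3, 149.4]))
```

```bash
sed -i 's/TH=50/TH=44.5/; s/\[-.004,0,.077\]/[-.006,0,.077]/' h.py
python3 - <<'E'
from ik import *
from plant import r
s=r.get_state()
for b in(.1,.07,.04,0): print(b,grasp(b)[0],ik(*grasp(b))[0])
delta(s,*grasp(.10))
E
```

```text
0.1 [ 0.5613 -0.2443  0.1389] (np.float64(0.0), array([-19. ,   6.3, -29.6, -48.4, -16.1, 149.7]))
0.07 [ 0.5823 -0.245   0.1175] (np.float64(0.0), array([-20. ,  10. , -27.4, -53.6, -15.9, 155.8]))
0.04 [ 0.6033 -0.2456  0.0961] (np.float64(0.0), array([-21. ,  13.6, -25.1, -58.5, -15.8, 161.5]))
0 [ 0.6314 -0.2464  0.0676] (np.float64(0.0), array([-22.2,  18.3, -22.1, -64.6, -15.8, 168.7]))
d [-0.0531  0.0247  0.1057] rv [ 0.8358 -4.3493 -0.1655]
```

```bash
python3 drive.py '[[[-0.053,0.025,0.106],[0.8,-4.3,-0.2]],[[-0.053,0.025,0.106],[0.8,-4.3,-0.2]],[[-0.053,0.025,0.106],[0.8,-4.3,-0.2]],[[-0.053,0.025,0.106],[0.8,-4.3,-0.2]],[[-0.053,0.025,0.106],[0.8,-4.3,-0.2]],[[-0.053,0.025,0.106],[0.8,-4.3,-0.2]],[[-0.053,0.025,0.106],[0.8,-4.3,-0.2]],[[-0.053,0.025,0.106],[0.8,-4.3,-0.2]],[[-0.053,0.025,0.106],[0.8,-4.3,-0.2]],[[-0.053,0.025,0.106],[0.8,-4.3,-0.2]],[[-0.053,0.025,0.106],[0.8,-4.3,-0.2]],[[-0.053,0.025,0.106],[0.8,-4.3,-0.2]]]'
python3 - <<'E'
from h import *
from plant import r
s=r.get_state();print(s["joints"])
delta(s,*grasp(.10))
E
```

```text
time_s: 3.77
tcp_pos: [0.5628, -0.2434, 0.1401]
eef_rot: [179.9, -44.6, -1.5]
contact_force: [0.9, -0.0, -0.0]
gripper_width: 0.0597
gripper_force: 0.0
[-18.6273   6.2406 -29.6484 -48.0422 -15.9712 149.298 ]
d [-0.0019  0.001  -0.0002] rv [-0.0212 -0.0509  0.1412]
```

Good; now advance along the fingers to the grasp.

```bash
python3 drive.py '[[[-0.002,0.001,0.02],[0,0,0]],[[-0.002,0.001,0.04],[0,0,0]],[[-0.002,0.001,0.06],[0,0,0]],[[-0.002,0.001,0.08],[0,0,0]],[[-0.002,0.001,0.09],[0,0,0]],[[-0.002,0.001,0.1],[0,0,0]],[[-0.002,0.001,0.1],[0,0,0]],[[-0.002,0.001,0.1],[0,0,0]],[[-0.002,0.001,0.1],[0,0,0]]]'
python3 - <<'E'
from h import *
from plant import r
s=r.get_state();print(s["joints"],s["moment"])
delta(s,*grasp(0))
c=r.capture("scene");np.savez("pics/scene_g.npz",**c)
d=r.capture("side")["frame"]
f=c["frame"][330:450,180:320]
g=d[130:250,270:410]
cv2.imwrite("pics/g1.png",np.vstack([np.hstack([cv2.resize(f,(400,343)),cv2.resize(g,(400,343))])])[:,:,::-1])
E
```

```text
time_s: 4.52
tcp_pos: [0.6312, -0.2466, 0.0668]
eef_rot: [179.9, -44.5, -1.6]
contact_force: [-0.4, 0.4, 0.9]
gripper_width: 0.0605
gripper_force: 0.0
[-22.3444  18.4109 -22.1044 -64.7999 -15.8661 169.0842] [0.0672 2.315  0.0534]
d [ 0.0007 -0.0002 -0.0004] rv [-0.0187  0.0118  0.1066]
```

View pics/g1.png

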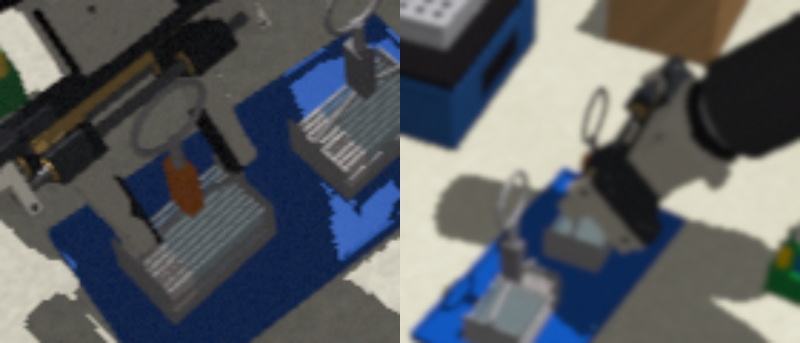

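Fingers straddle the orange grip (left crop ~(185,185)), with the ring clear of the body. Close gently.

```bash
python3 drive.py '[[[0,0,0],[0,0,0]],[[0,0,0],[0,0,0]],[[0,0,0],[0,0,0]],[[0,0,0],[0,0,0]],[[0,0,0],[0,0,0]],[[0,0,0],[0,0,0]],[[0,0,0],[0,0,0]],[[0,0,0],[0,0,0]],[[0,0,0],[0,0,0]],[[0,0,0],[0,0,0]]]' 0.0 50
```

```text
time_s: 5.45
tcp_pos: [0.6316, -0.2471, 0.0661]
eef_rot: [179.9, -44.5, -1.6]
contact_force: [0.5, -1.5, 0.6]
gripper_width: 0.0119
gripper_force: 51.7
```

```bash
cat >> ik.py <<'E'
def rackpose(x,y,zr,yaw,th=TH,a=-.006,b=-.001):  # ring top position
    return ringpose(0,0,a,b,th,hook=np.array([x,y,zr]),yaw=yaw)
E
python3 - <<'E'
from ik import *
q=np.array([-22.3,18.4,-22.1,-64.8,-15.9,169.1])
z=.314
for x,y,zz,yaw in((.624,-.246,.2,-1.7),(.624,-.246,.25,-1.7),(.624,-.246,z,-1.7),(.59,-.22,z,-1.7),(.55,-.19,z,0),(.54,-.12,z,4),(.54,-.05,z,12),(.54,0,z,18),(.54,.06,z,24),(.54,.12,z,32),(.56,.178,z,37),(.58,.178,z,37),(.605,.178,z,37),(.63,.1785,z,37),(.63,.1785,.285,37)):
    c,q2=ik(*rackpose(x,y,zz,yaw),seeds=(q,))[0]; print(x,y,zz,yaw,c,q2); q=q2
E
```

```text
0.624 -0.246 0.2 -1.7 0.0 [-19.3  15.9 -23.  -57.3 -14.6 159.3]
0.624 -0.246 0.25 -1.7 0.0 [-14.   11.1 -25.3 -41.8 -12.9 139.9]
0.624 -0.246 0.314 -1.7 0.0 [ -9.5   5.6 -28.  -24.4 -13.3 119.4]
0.59 -0.22 0.314 -1.7 0.0 [ -4.6   1.4 -36.7 -15.2  -7.7 107.2]
0.55 -0.19 0.314 0 4e-06 [  0.2  -3.8 -49.2   2.4  -0.1  87.4]Traceback (most recent call last):
  File "<stdin>", line 5, in <module>
  File "ik.py", line 7, in ik
    b=least_squares(lambda q:np.r_[(fk(q,p)[0]-x)*10,(fk(q,p)[1]-Rt).ravel()],np.array(s,float),bounds=(lo,hi),x_scale=30)
    return func(*args, **kwargs)
    raise ValueError("Initial guess is outside of provided bounds")
ValueError: Initial guess is outside of provided bounds
```

```bash
python3 drive.py '[[[0.004,0,-0.004],[0,0,0]],[[0.01,0,-0.01],[0,0,0]],[[0.021,0,-0.021],[0,0,0]],[[0.021,0,-0.021],[0,0,0]]]'; python3 -c "
from plant import r; s=r.get_state(); print(s['moment'],s['contact_force'])"
```

```text
time_s: 5.78
tcp_pos: [0.6323, -0.2468, 0.0977]
eef_rot: [179.9, -44.6, -1.5]
contact_force: [-0.2, 0.2, -1.6]
gripper_width: 0.0119
gripper_force: 51.6
[0.12960765 2.69883798 0.06895136] [-0.22492198  0.20209244 -1.62162003]
```

Run:
```python
from ik import *
q=np.array([-19,15.9,-23,-57.3,-14.6,159])
z=.314
for x,y,zz,yaw in((.624,-.246,.25,-1.7),(.624,-.246,z,3),(.59,-.22,z,10),(.565,-.19,z,16),(.565,-.12,z,22),(.565,-.05,z,30),(.565,0,z,34),(.565,.06,z,38),(.565,.12,z,41),(.565,.178,z,42),(.58,.178,z,40),(.605,.178,z,37),(.63,.1785,z,37),(.63,.1785,.285,37)):
    c,q2=ik(*rackpose(x,y,zz,yaw),seeds=(q,))[0]; print(x,y,zz,yaw,c,q2); q=np.clip(q2,lo+.1,hi-.1)
from plant import r
s=r.get_state(); delta(s,*rackpose(.624,-.246,z,3))
```

```text
0.624 -0.246 0.25 -1.7 0.0 [-14.   11.1 -25.3 -41.8 -12.9 139.9]
0.624 -0.246 0.314 3 0.0 [-15.    6.6 -22.3 -35.6 -21.8 136.6]
0.59 -0.22 0.314 10 0.0 [-19.1   4.5 -21.9 -43.  -30.  150.6]
0.565 -0.19 0.314 16 0.0 [-20.6   2.9 -22.7 -46.2 -35.4 158.3]
0.565 -0.12 0.314 22 0.0 [-13.7   1.  -24.8 -46.  -34.7 157.5]
0.565 -0.05 0.314 30 0.0 [ -7.7   0.4 -25.1 -46.6 -36.1 159.4]
0.565 0 0.314 34 0.0 [ -1.8  -0.2 -25.9 -46.  -34.7 157.6]
0.565 0.06 0.314 38 0.0 [  6.1  -0.7 -26.9 -44.5 -31.9 153.8]
0.565 0.12 0.314 41 0.0 [ 15.   -0.8 -28.1 -41.6 -27.5 147.4]
0.565 0.178 0.314 42 0.0 [ 25.8  -0.9 -30.8 -34.6 -20.1 134.6]
0.58 0.178 0.314 40 0.0 [ 27.2   0.1 -31.1 -31.3 -17.4 129.4]
0.605 0.178 0.314 37 0.0 [ 29.    1.9 -31.9 -25.1 -13.2 120.3]
0.63 0.1785 0.314 37 0.0 [ 26.6   4.4 -27.9 -28.2 -15.5 124.8]
0.63 0.1785 0.285 37 0.0 [ 24.8   6.8 -27.1 -35.2 -14.9 133.1]
d [ 0.0745 -0.001  -0.0774] rv [ 3.2864 -0.0464 -3.2064]
```

```bash
python3 drive.py '[[[0.005,0,-0.005],[0,0,0]],[[0.015,0,-0.016],[0.5,0,-0.5]],[[0.027,0,-0.028],[1,0,-1]],[[0.04,0,-0.042],[1.6,0,-1.6]],[[0.052,-0.001,-0.055],[2.2,0,-2.2]],[[0.064,-0.001,-0.067],[2.8,0,-2.7]],[[0.071,-0.001,-0.074],[3.2,0,-3.1]],[[0.0745,-0.001,-0.0774],[3.3,0,-3.2]]]'
python3 - <<'E'
from ik import *
from plant import r
s=r.get_state(); print(s["joints"])
for t in((.59,-.22,.314,10),(.565,-.18,.314,17),(.565,-.12,.314,22)): delta(s,*rackpose(*t))
E
```

```text
time_s: 6.45
tcp_pos: [0.6309, -0.2455, 0.2041]
eef_rot: [-179.9, -44.5, 3.0]
contact_force: [0.4, 0.1, -1.8]
gripper_width: 0.0116
gripper_force: 51.6
[-15.1195   6.6736 -22.2417 -35.9368 -21.9147 137.0312]
d [-0.0223 -0.0285 -0.0234] rv [ 4.846  -0.0166 -5.0186]
d [-0.0388 -0.0706 -0.0395] rv [  9.7531  -0.0203 -10.0107]
d [-0.0367 -0.1312 -0.0373] rv [ 13.2582  -0.023  -13.5764]
```

```bash
python3 drive.py '[[[-0.006,-0.007,-0.006],[1.2,0,-1.2]],[[-0.014,-0.016,-0.014],[3,0,-3.1]],[[-0.022,-0.028,-0.023],[4.8,0,-5]],[[-0.028,-0.042,-0.029],[6.5,0,-6.7]],[[-0.034,-0.056,-0.034],[8.2,0,-8.4]],[[-0.039,-0.071,-0.0395],[9.8,0,-10]],[[-0.038,-0.088,-0.039],[10.8,0,-11]],[[-0.037,-0.105,-0.038],[11.8,0,-12.1]],[[-0.037,-0.12,-0.0375],[12.7,0,-13]],[[-0.0367,-0.131,-0.0373],[13.3,0,-13.6]]]'
python3 - <<'E'
from ik import *
from plant import r
s=r.get_state(); print(s["joints"])
for t in((.565,-.05,.314,30),(.565,0,.314,34),(.565,.06,.314,38)): delta(s,*rackpose(*t))
E
```

```text
time_s: 7.28
tcp_pos: [0.5712, -0.1164, 0.2029]
eef_rot: [-179.8, -44.4, 21.9]
contact_force: [-0.1, -0.3, -2.0]
gripper_width: 0.0116
gripper_force: 51.6
[-13.7085   1.1312 -24.8321 -46.1765 -34.6635 157.7356]
d [ 0.0202 -0.0648  0.017 ] rv [ 5.4768  0.0661 -5.7701]
d [ 0.0335 -0.1117  0.0301] rv [ 8.2787  0.0613 -8.6247]
d [ 0.0494 -0.1678  0.0459] rv [ 11.0807   0.0565 -11.4793]
```

```bash
python3 drive.py '[[[0.004,-0.013,0.003],[1.1,0,-1.2]],[[0.01,-0.032,0.0085],[2.7,0,-2.9]],[[0.015,-0.05,0.013],[4.1,0,-4.3]],[[0.0202,-0.065,0.017],[5.5,0,-5.8]],[[0.025,-0.08,0.021],[6.4,0,-6.7]],[[0.0295,-0.096,0.026],[7.3,0,-7.7]],[[0.0335,-0.112,0.03],[8.3,0,-8.6]],[[0.039,-0.13,0.0355],[9.2,0,-9.6]],[[0.044,-0.148,0.041],[10.1,0,-10.5]],[[0.0475,-0.161,0.044],[10.7,0,-11.1]],[[0.0494,-0.168,0.0459],[11.1,0,-11.5]]]'
python3 - <<'E'
from ik import *
from plant import r
s=r.get_state(); print(s["joints"])
for t in((.565,.12,.314,41),(.565,.15,.314,41),(.565,.178,.314,41)): delta(s,*rackpose(*t))
E
```

```text
time_s: 8.2
tcp_pos: [0.5711, 0.0653, 0.206]
eef_rot: [179.9, -44.5, 38.2]
contact_force: [0.6, 0.1, -1.2]
gripper_width: 0.0118
gripper_force: 51.6
[  6.3357  -0.7115 -26.8751 -44.2647 -31.854  153.5324]
d [ 0.0252 -0.0471  0.0259] rv [ 2.0556  0.042  -1.995 ]
d [ 0.0385 -0.0707  0.0389] rv [ 2.0556  0.042  -1.995 ]
d [ 0.0508 -0.0927  0.0509] rv [ 2.0556  0.042  -1.995 ]
```

```bash
python3 drive.py '[[[0.006,-0.01,0.006],[0.5,0,-0.5]],[[0.014,-0.025,0.014],[1.2,0,-1.2]],[[0.022,-0.04,0.022],[1.8,0,-1.8]],[[0.03,-0.055,0.03],[2.1,0,-2]],[[0.038,-0.07,0.038],[2.1,0,-2]],[[0.045,-0.082,0.045],[2.1,0,-2]],[[0.049,-0.089,0.049],[2.1,0,-2]],[[0.0508,-0.0927,0.0509],[2.1,0,-2]],[[0.0508,-0.0927,0.0509],[2.1,0,-2]],[[0.0508,-0.0927,0.0509],[2.1,0,-2]],[[0.0508,-0.0927,0.0509],[2.1,0,-2]]]'
python3 - <<'E'
from ik import *
from plant import r
s=r.get_state(); print(s["joints"])
delta(s,*rackpose(.565,.178,.314,41)); 
for n in("scene","side"):
    c=r.capture(n);np.savez(f"pics/{n}_h.npz",**c); w=cloud(c)
    q=Ro.from_euler("z",-41,degrees=True).apply(w.reshape(-1,3)-[.565,.178,.314]).reshape(w.shape)
    m=(abs(q[...,0])<.012)&(abs(q[...,1])<.035)&(q[...,2]>-.046)&(q[...,2]<.015)
    v=q[m]; print(n,len(v),"ring rel (rack axes)",v.min(0),v.max(0),np.median(v,0)); 
    t=v[v[:,2]>v[:,2].max()-.003]; print("top",t.mean(0))
    dd=v-v.mean(0); print(np.linalg.svd(dd,full_matrices=False)[2][2])
    hk=(w[...,0]>.60)&(w[...,0]<.67)&(w[...,1]>.16)&(w[...,1]<.2)&(w[...,2]>.26)&(w[...,2]<.38); print("hook",w[hk].min(0),w[hk].max(0))
a=cv2.resize(load("scene_h")["frame"][100:280,320:480],(500,562)) ;b=cv2.resize(load("side_h")["frame"][140:320,170:266],(300,562))
cv2.imwrite("pics/h1.png",np.hstack([a,b])[:,:,::-1])
E
```

```text
time_s: 9.12
tcp_pos: [0.571, 0.1806, 0.2051]
eef_rot: [-180.0, -44.4, 40.9]
contact_force: [0.2, 0.6, -1.7]
gripper_width: 0.0117
gripper_force: 51.6
[ 27.0643  -1.1675 -31.9645 -32.2469 -18.2671 130.8732]
d [ 0.0007 -0.002   0.0007] rv [ 0.0823  0.0542 -0.0951]
scene 94 ring rel (rack axes) [-0.0046 -0.0298 -0.0459] [-0.0008  0.0233  0.0038] [-0.003  -0.0073 -0.0204]
top [-0.0025 -0.0026  0.002 ]
[ 1.      0.0082 -0.0033]
hook [0.6151 0.1718 0.2789] [0.6469 0.1828 0.38  ]
side 152 ring rel (rack axes) [-0.0037 -0.0257 -0.0459] [0.0022 0.0242 0.004 ] [-0.0006  0.0006 -0.0198]
top [-0.0009 -0.0014  0.0022]
[-1.     -0.0002  0.0013]
hook [0.6164 0.1755 0.2786] [0.647  0.1853 0.38  ]
```

View pics/h1.png

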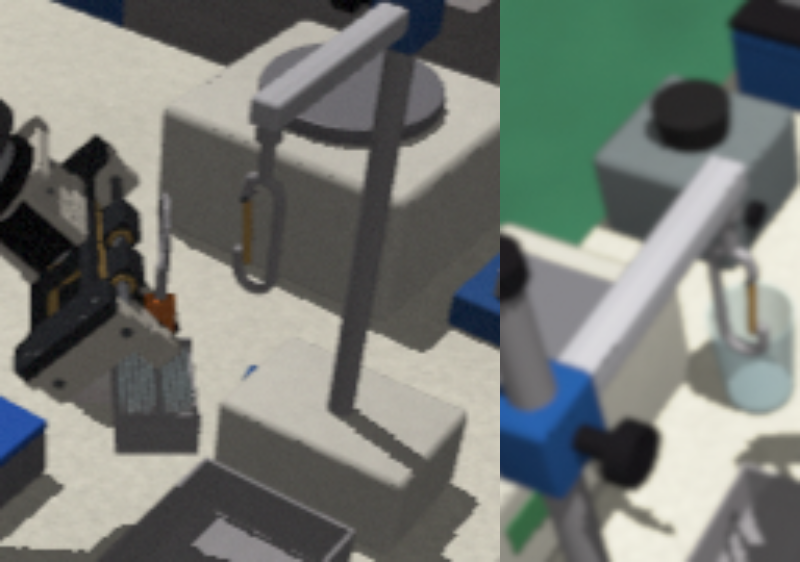

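Run:
```python
from ik import *
from plant import r
s=r.get_state()
for x,h,yaw in((-.028,.031,35),):
    # world pos of ring top on the stand x axis
    R3=Ro.from_euler("z",YS,degrees=True); w=HOOK+R3.apply([x,0,h]); t=rackpose(w[0],w[1]+.0005,w[2],yaw); delta(s,*t); print(ik(*t,seeds=(s["joints"],))[0])
```

```text
d [0.0198 0.0239 0.0225] rv [-4.0812  0.0346  4.1514]
(np.float64(0.0), array([ 32.5,   1.5, -37.2, -14.6,  -7.1, 106.3]))
```

```bash
python3 drive.py '[[[0.003,0.004,0.003],[-0.7,0,0.7]],[[0.008,0.0095,0.009],[-1.6,0,1.6]],[[0.013,0.0155,0.0145],[-2.6,0,2.6]],[[0.017,0.0205,0.019],[-3.5,0,3.5]],[[0.0198,0.0239,0.0225],[-4.1,0,4.15]],[[0.0198,0.0239,0.0225],[-4.1,0,4.15]],[[0.0198,0.0239,0.0225],[-4.1,0,4.15]],[[0.0198,0.0239,0.0225],[-4.1,0,4.15]]]'
cat > at.py <<'E'
from ik import *
from plant import r
def ring(s):  # ring-top model position in stand frame, from measured TCP
    Rc=Ro.from_euler("xyz",s["eef_rot"],degrees=True).as_matrix(); yaw=s["eef_rot"][2]
    p0=s["tcp_pos"]-Rc[:,2]*GD-Ro.from_euler("z",yaw,degrees=True).apply([-.006,0,-.0955])
    return Ro.from_euler("z",-YS,degrees=True).apply(p0-HOOK)*1e3,yaw
def axes(s):  # tool-axis components of 1 mm along stand x, y, z
    Rc=Ro.from_euler("xyz",s["eef_rot"],degrees=True).as_matrix(); return (Rc.T@Ro.from_euler("z",YS,degrees=True).as_matrix()).T
s=r.get_state(); print("ring x,y,h mm",*ring(s),"F",Ro.from_euler("z",-YS,degrees=True).apply(s["contact_force"]),"w",s["gripper_width"])
E
python3 - <<'E'
from at import *
print(s["joints"],axes(s))
for n in("scene","side"):
    c=r.capture(n); w=cloud(c); q=Ro.from_euler("z",-YS,degrees=True).apply(w.reshape(-1,3)-HOOK); q=q[~np.isnan(q[:,0])]
    v=q[(q[:,0]>-.055)&(q[:,0]<-.018)&(abs(q[:,1])<.035)&(q[:,2]>.022)&(q[:,2]<.045)]
    print(n,len(v),v[:,2].max(),v[v[:,2]>v[:,2].max()-.0025].mean(0))
    k=q[(abs(q[:,0])<.0165)&(abs(q[:,1])<.01)&(q[:,2]>-.01)&(q[:,2]<.06)]; print("hook",k.min(0),k.max(0))
E
```

```text
time_s: 9.88
tcp_pos: [0.6091, 0.1818, 0.203]
eef_rot: [180.0, -44.4, 35.0]
contact_force: [0.2, 0.1, -1.0]
gripper_width: 0.0116
gripper_force: 51.6
ring x,y,h mm [-28.4069   0.6909  30.8891] 35.034584398523236 F [ 0.1971  0.0829 -0.9825] w 0.011577385504201954
[ 32.562    1.4344 -37.3705 -14.2655  -6.989  105.9295] [[ 0.6049  0.531   0.5934]
 [ 0.3792 -0.8473  0.3718]
 [ 0.7002  0.0002 -0.7139]]
scene 28 0.03488387346275246 [-0.0296 -0.0008  0.0337]
hook [-0.0157 -0.0063 -0.0039] [0.0151 0.0022 0.0596]
side 55 0.03468898251588859 [-0.0296  0.0033  0.0335]
hook [-0.0152 -0.002  -0.0037] [0.0158 0.0062 0.06  ]
```

```bash
python3 drive.py '[[[0.0018,0.0016,0.0018],[0,0,0]],[[0.0036,0.0032,0.0036],[0,0,0]],[[0.0054,0.0048,0.0053],[0,0,0]],[[0.0067,0.0058,0.0065],[0,0,0]],[[0.0073,0.0064,0.0071],[0,0,0]],[[0.0073,0.0064,0.0071],[0,0,0]]]'; python3 at.py; python3 drive.py '[[[0.0006,0.0005,0.0006],[0,0,0]],[[0.0012,0.0011,0.0012],[0,0,0]],[[0.0018,0.0016,0.0018],[0,0,0]],[[0.0024,0.0021,0.0024],[0,0,0]],[[0.003,0.0027,0.003],[0,0,0]],[[0.003,0.0027,0.003],[0,0,0]]]'; python3 at.py
```

```text
time_s: 10.48
tcp_pos: [0.6217, 0.1828, 0.2031]
eef_rot: [180.0, -44.5, 35.0]
contact_force: [0.8, -0.1, -2.0]
gripper_width: 0.0116
gripper_force: 51.6
ring x,y,h mm [-15.7384   1.0219  31.056 ] 35.01765617555437 F [ 0.7867 -0.1778 -1.9744] w 0.011612516849090048
time_s: 10.98
tcp_pos: [0.6261, 0.183, 0.2029]
eef_rot: [180.0, -44.4, 35.0]
contact_force: [-3.9, -0.3, -1.6]
gripper_width: 0.0117
gripper_force: 51.9
ring x,y,h mm [-11.2865   0.9945  30.8122] 35.040829857291634 F [-3.9128 -0.1109 -1.6163] w 0.011656685292644067
```

```bash
python3 drive.py '[[[0.0006,0.0005,0.0006],[0,0,0]],[[0.0012,0.0011,0.0012],[0,0,0]],[[0.0018,0.0016,0.0018],[0,0,0]],[[0.0024,0.0021,0.0024],[0,0,0]],[[0.0024,0.0021,0.0024],[0,0,0]],[[0.0024,0.0021,0.0024],[0,0,0]]]'; python3 at.py
```

```text
time_s: 11.48
tcp_pos: [0.6302, 0.1831, 0.2029]
eef_rot: [180.0, -44.5, 35.0]
contact_force: [-4.2, -1.7, -1.3]
gripper_width: 0.012
gripper_force: 52.1
ring x,y,h mm [-7.202   0.9045 30.8429] 35.02070744663879 F [-4.2499 -1.5177 -1.3328] w 0.011959516383907456
```

```bash
python3 drive.py '[[[0.0006,0.0005,0.0006],[0,0,0]],[[0.0012,0.0011,0.0012],[0,0,0]],[[0.0018,0.0016,0.0018],[0,0,0]],[[0.0024,0.0021,0.0024],[0,0,0]],[[0.003,0.0027,0.003],[0,0,0]],[[0.003,0.0027,0.003],[0,0,0]]]'
python3 - <<'E'
from at import *
for n in("scene","side"):
    c=r.capture(n);np.savez(f"pics/{n}_i.npz",**c)
    w=cloud(c); q=Ro.from_euler("z",-YS,degrees=True).apply(w.reshape(-1,3)-HOOK); 
    f=c["frame"].reshape(-1,3).astype(int); hs=cv2.cvtColor(c["frame"],cv2.COLOR_RGB2HSV).reshape(-1,3)
    k=(abs(q[:,0])<.03)&(abs(q[:,1])<.012)&(q[:,2]>.01)&(q[:,2]<.07)&(hs[:,0]>8)&(hs[:,0]<28)&(hs[:,1]>90)
    print(n,"gate",k.sum(),[(int(h*1e3),np.round(q[k&(abs(q[:,2]-h)<.003)].mean(0)*1e3,1)) for h in(.02,.03,.04,.05,.058) if (k&(abs(q[:,2]-h)<.003)).any()])
a=cv2.resize(load("scene_i")["frame"][130:240,360:460],(500,550),interpolation=2) ;b=cv2.resize(load("side_i")["frame"][190:300,210:270],(300,550),interpolation=2)
cv2.imwrite("pics/i1.png",np.hstack([a,b])[:,:,::-1])
E
```

```text
time_s: 11.98
tcp_pos: [0.6349, 0.1832, 0.2024]
eef_rot: [-180.0, -44.4, 35.0]
contact_force: [-5.8, -2.8, -1.7]
gripper_width: 0.0119
gripper_force: 52.2
ring x,y,h mm [-2.5656  0.7149 30.3329] 35.00638402493505 F [-5.9878 -2.5413 -1.7226] w 0.01185209055257657
scene gate 46 [(20, array([ 5.7, -2. , 20.9])), (30, array([ 4. , -2.5, 29.6])), (40, array([-1. , -1.7, 40.5])), (50, array([-4.6, -1.9, 50.2])), (58, array([-7.4, -1.1, 57.1]))]
side gate 16 [(30, array([ 1.6,  2.1, 30. ])), (40, array([-2.8,  3.1, 40. ])), (50, array([-6.2,  4.2, 49.6]))]
```

View pics/i1.png

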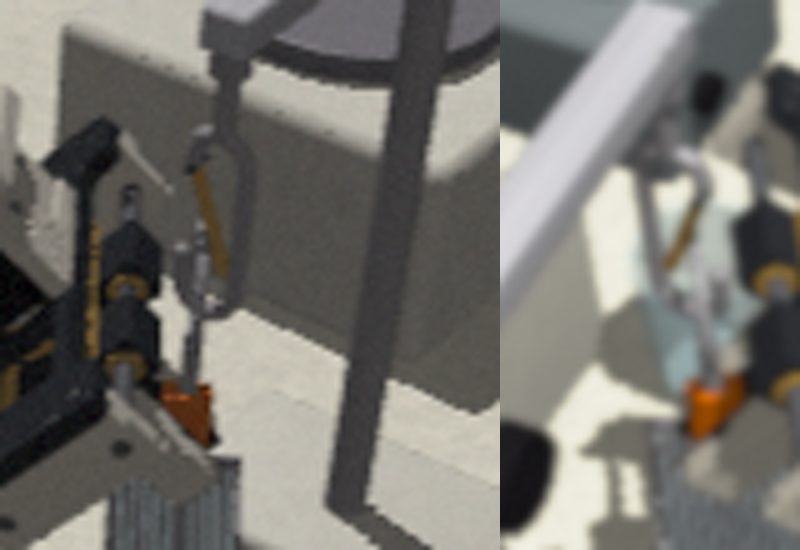

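```bash
python3 drive.py '[[[0.0006,0.0005,0.0006],[0,0,0]],[[0.0012,0.0011,0.0012],[0,0,0]],[[0.0015,0.0013,0.0015],[0,0,0]],[[0.0015,0.0013,0.0015],[0,0,0]]]'; python3 at.py; python3 drive.py '[[[-0.0007,0,0.0007],[0,0,0]],[[-0.0014,0,0.0014],[0,0,0]],[[-0.0021,0,0.0021],[0,0,0]],[[-0.0028,0,0.0029],[0,0,0]],[[-0.0035,0,0.0036],[0,0,0]],[[-0.0042,0,0.0043],[0,0,0]],[[-0.0042,0,0.0043],[0,0,0]]]'; python3 at.py
```

```text
time_s: 12.42
tcp_pos: [0.637, 0.1832, 0.2021]
eef_rot: [-180.0, -44.4, 35.0]
contact_force: [-6.3, -3.0, -1.1]
gripper_width: 0.0117
gripper_force: 52.3
ring x,y,h mm [-0.3695  0.6512 30.0365] 34.99617182142126 F [-6.4565 -2.6344 -1.0773] w 0.011693779099159118
time_s: 13.0
tcp_pos: [0.6373, 0.1834, 0.1962]
eef_rot: [-180.0, -44.4, 35.0]
contact_force: [-5.0, -2.0, -2.5]
gripper_width: 0.0115
gripper_force: 52.1
ring x,y,h mm [-0.1499  0.7699 24.1555] 35.00527113531138 F [-5.1005 -1.7722 -2.4531] w 0.01146279868263679
```

```bash
python3 drive.py '[[[-0.0007,0,0.0007],[0,0,0]],[[-0.0014,0,0.0014],[0,0,0]],[[-0.0021,0,0.0021],[0,0,0]],[[-0.0028,0,0.0029],[0,0,0]],[[-0.0035,0,0.0036],[0,0,0]],[[-0.0042,0,0.0043],[0,0,0]],[[-0.0049,0,0.005],[0,0,0]],[[-0.0056,0,0.0057],[0,0,0]],[[-0.0056,0,0.0057],[0,0,0]]]'; python3 at.py
```

```text
time_s: 13.75
tcp_pos: [0.6375, 0.1836, 0.1883]
eef_rot: [-180.0, -44.4, 35.0]
contact_force: [-2.8, -2.2, -3.3]
gripper_width: 0.0115
gripper_force: 51.9
ring x,y,h mm [ 0.0599  0.9545 16.253 ] 35.02000285141354 F [-2.9429 -2.0255 -3.3213] w 0.011474207188868813
```

Gate force is falling off as the wire passes behind the nose; keep lowering in small steps.

```bash
python3 drive.py '[[[-0.0007,0,0.0007],[0,0,0]],[[-0.0014,0,0.0014],[0,0,0]],[[-0.0021,0,0.0021],[0,0,0]],[[-0.0028,0,0.0029],[0,0,0]],[[-0.0035,0,0.0036],[0,0,0]],[[-0.0042,0,0.0043],[0,0,0]],[[-0.0042,0,0.0043],[0,0,0]]]'; python3 at.py;  python3 drive.py '[[[-0.0007,0,0.0007],[0,0,0]],[[-0.0014,0,0.0014],[0,0,0]],[[-0.0021,0,0.0021],[0,0,0]],[[-0.0021,0,0.0021],[0,0,0]]]'; python3 at.py
```

```text
time_s: 14.33
tcp_pos: [0.6385, 0.1839, 0.1835]
eef_rot: [179.9, -44.5, 35.1]
contact_force: [0.1, -0.9, -2.1]
gripper_width: 0.0121
gripper_force: 51.6
ring x,y,h mm [ 1.1227  1.2641 11.4084] 35.06347395628425 F [ 0.0167 -0.8555 -2.1131] w 0.012088870775909364
time_s: 14.67
tcp_pos: [0.6378, 0.1837, 0.1799]
eef_rot: [180.0, -44.5, 35.0]
contact_force: [-0.5, 0.0, -1.8]
gripper_width: 0.0117
gripper_force: 51.6
ring x,y,h mm [0.4145 1.0408 7.8118] 35.03299800007444 F [-0.4942  0.0522 -1.8062] w 0.011698080835432707
```

```bash
python3 drive.py '[[[-0.0007,0,0.0007],[0,0,0]],[[-0.0014,0,0.0014],[0,0,0]],[[-0.0021,0,0.0021],[0,0,0]],[[-0.0021,0,0.0021],[0,0,0]]]'; python3 at.py
python3 - <<'E'
from at import *
for n in("scene","side"):
    c=r.capture(n);np.savez(f"pics/{n}_j.npz",**c)
    w=cloud(c); q=Ro.from_euler("z",-YS,degrees=True).apply(w.reshape(-1,3)-HOOK); hs=cv2.cvtColor(c["frame"],cv2.COLOR_RGB2HSV).reshape(-1,3)
    k=(abs(q[:,0])<.03)&(abs(q[:,1])<.012)&(q[:,2]>.01)&(q[:,2]<.07)&(hs[:,0]>8)&(hs[:,0]<28)&(hs[:,1]>90)
    print(n,"gate",k.sum(),[(int(h*1e3),np.round(q[k&(abs(q[:,2]-h)<.003)].mean(0)*1e3,1)) for h in(.02,.03,.04,.05,.058) if (k&(abs(q[:,2]-h)<.003)).any()])
a=cv2.resize(load("scene_j")["frame"][130:240,360:460],(500,550),interpolation=2) ;b=cv2.resize(load("side_j")["frame"][190:300,210:270],(300,550),interpolation=2)
cv2.imwrite("pics/j1.png",np.hstack([a,b])[:,:,::-1])
E
```

```text
time_s: 15.0
tcp_pos: [0.6377, 0.1836, 0.1768]
eef_rot: [180.0, -44.4, 35.0]
contact_force: [0.1, -0.2, -2.9]
gripper_width: 0.0114
gripper_force: 51.6
ring x,y,h mm [0.2775 1.0213 4.6778] 35.03057972981765 F [ 0.0987 -0.1914 -2.8711] w 0.011441851481016162
ring x,y,h mm [0.2775 1.0213 4.6778] 35.03057972981765 F [ 0.0987 -0.1914 -2.8711] w 0.011441851481016162
scene gate 38 [(20, array([-5.3, -1.9, 20.4])), (30, array([-6. , -1.7, 30.5])), (40, array([-7.5, -1.6, 39.7])), (50, array([-7.8, -2.5, 50.6])), (58, array([-8.1, -2.9, 56.1]))]
side gate 18 [(20, array([-7.2,  1.5, 20.3])), (30, array([-8.3,  3.2, 31.3])), (40, array([-8.8,  2.3, 40.3])), (50, array([-10.3,   3.2,  50.2]))]
```

View pics/j1.png

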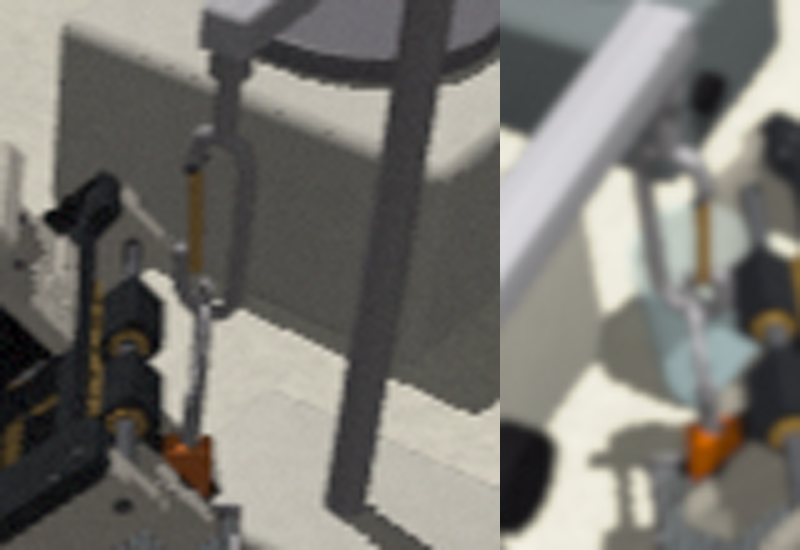

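The gate is shut (scene crop (195,220)) with the ring's wire inside the bowl. Lower to let the hook take the weight.

```bash
python3 drive.py '[[[-0.0004,0,0.0004],[0,0,0]],[[-0.0007,0,0.0007],[0,0,0]],[[-0.0007,0,0.0007],[0,0,0]]]'; python3 at.py;python3 drive.py '[[[-0.0004,0,0.0004],[0,0,0]],[[-0.0007,0,0.0007],[0,0,0]],[[-0.0007,0,0.0007],[0,0,0]]]'; python3 at.py
```

```text
time_s: 15.35
tcp_pos: [0.6378, 0.1837, 0.176]
eef_rot: [180.0, -44.5, 35.0]
contact_force: [-0.2, -0.1, -1.6]
gripper_width: 0.0116
gripper_force: 51.6
ring x,y,h mm [0.3326 1.0298 3.9198] 35.0410547151516 F [-0.183  -0.0873 -1.6278] w 0.01161291018958068
time_s: 15.6
tcp_pos: [0.6382, 0.1838, 0.1757]
eef_rot: [180.0, -44.5, 35.1]
contact_force: [-1.6, -1.1, 1.0]
gripper_width: 0.0118
gripper_force: 51.7
ring x,y,h mm [0.7255 1.1312 3.5667] 35.06138455720085 F [-1.6841 -1.0154  1.0115] w 0.011796625736050123
```

```bash
python3 drive.py '[[[-0.0005,0,-0.0002],[0,0,0]],[[-0.0007,0,0],[0,0,0]],[[-0.0007,0,0],[0,0,0]],[[-0.0007,0,0],[0,0,0]]]'; python3 at.py
```

```text
time_s: 15.93
tcp_pos: [0.638, 0.1836, 0.1755]
eef_rot: [179.9, -44.6, 35.1]
contact_force: [0.4, 1.7, 4.3]
gripper_width: 0.0115
gripper_force: 51.6
ring x,y,h mm [0.5833 0.956  3.4241] 35.07497125975484 F [0.4983 1.7189 4.3455] w 0.011519209839965688
```

```bash
python3 drive.py '[[[0.0002,0,-0.0002],[0,0,0]],[[0.0002,0,-0.0002],[0,0,0]],[[0.0002,0,-0.0002],[0,0,0]]]' - 20; python3 at.py; python3 drive.py '[[[0,0,0],[0,0,0]],[[0,0,0],[0,0,0]],[[0,0,0],[0,0,0]],[[0,0,0],[0,0,0]]]' - 5;  python3 at.py
```

```text
time_s: 16.18
tcp_pos: [0.6379, 0.1834, 0.1754]
eef_rot: [179.9, -44.5, 35.1]
contact_force: [0.9, -0.2, 2.5]
gripper_width: 0.0119
gripper_force: 21.1
ring x,y,h mm [0.4066 0.7233 3.3302] 35.050219356348975 F [ 0.9339 -0.2605  2.5409] w 0.01185391297950289
time_s: 16.52
tcp_pos: [0.6377, 0.1834, 0.1754]
eef_rot: [180.0, -44.5, 35.1]
contact_force: [0.9, -1.2, 5.9]
gripper_width: 0.012
gripper_force: 5.9
ring x,y,h mm [0.2972 0.788  3.2808] 35.053203216451266 F [ 0.8751 -1.2432  5.9132] w 0.011970080519699522
```

```bash
python3 drive.py '[[[0,0,0],[0,0,0]],[[0,0,0],[0,0,0]],[[0,0,0],[0,0,0]],[[0,0,0],[0,0,0]],[[0,0,0],[0,0,0]],[[0,0,0],[0,0,0]],[[0,0,0],[0,0,0]],[[0,0,0],[0,0,0]]]' 0.05; python3 at.py
```

```text
time_s: 17.18
tcp_pos: [0.6373, 0.1834, 0.1747]
eef_rot: [180.0, -44.5, 35.0]
contact_force: [-1.2, -0.1, -0.2]
gripper_width: 0.0494
gripper_force: 0.0
ring x,y,h mm [-0.1684  0.7625  2.6578] 35.04379006893208 F [-1.1947 -0.0426 -0.2392] w 0.04943126069582477
```

```bash
python3 drive.py '[[[0,0,-0.004],[0,0,0]],[[0,0,-0.012],[0,0,0]],[[0,0,-0.02],[0,0,0]],[[0,0,-0.03],[0,0,0]],[[0,0,-0.04],[0,0,0]],[[0,0,-0.05],[0,0,0]],[[0,0,-0.06],[0,0,0]],[[0,0,-0.07],[0,0,0]],[[0,0,-0.08],[0,0,0]],[[0,0,-0.085],[0,0,0]],[[0,0,-0.085],[0,0,0]]]'
python3 - <<'E'
from at import *
print(s["joints"])
def look(tag):
  for n in("scene","side"):
    c=r.capture(n);np.savez(f"pics/{n}_{tag}.npz",**c); w=cloud(c); q=Ro.from_euler("z",-YS,degrees=True).apply(w.reshape(-1,3)-HOOK); hs=cv2.cvtColor(c["frame"],cv2.COLOR_RGB2HSV).reshape(-1,3)
    k=(abs(q[:,0])<.03)&(abs(q[:,1])<.03)&(q[:,2]<-.06)&(q[:,2]>-.13)&(hs[:,0]<10)&(hs[:,1]>150)
    if k.any(): print(n,k.sum(),"grip",q[k].mean(0)*1e3)
look("k")
import subprocess
E
python3 drive.py '[[[0,0,0],[0,0,0]],[[0,0,0],[0,0,0]],[[0,0,0],[0,0,0]],[[0,0,0],[0,0,0]],[[0,0,0],[0,0,0]],[[0,0,0],[0,0,0]],[[0,0,0],[0,0,0]],[[0,0,0],[0,0,0]],[[0,0,0],[0,0,0]],[[0,0,0],[0,0,0]],[[0,0,0],[0,0,0]],[[0,0,0],[0,0,0]]]'
python3 - <<'E'
from at import *
for n in("scene","side"):
    c=r.capture(n);np.savez(f"pics/{n}_l.npz",**c); w=cloud(c); q=Ro.from_euler("z",-YS,degrees=True).apply(w.reshape(-1,3)-HOOK); hs=cv2.cvtColor(c["frame"],cv2.COLOR_RGB2HSV).reshape(-1,3)
    k=(abs(q[:,0])<.03)&(abs(q[:,1])<.03)&(q[:,2]<-.06)&(q[:,2]>-.13)&(hs[:,0]<10)&(hs[:,1]>150)
    if k.any(): print(n,k.sum(),"grip",q[k].mean(0)*1e3)
    d=np.abs(c["frame"].astype(int)-load(n+"_k")["frame"]).sum(2)>60; print("changed px",d.sum())
a=cv2.resize(load("scene_l")["frame"][100:320,310:480],(425,550)) ;b=cv2.resize(load("side_l")["frame"][160:360,180:310],(357,550))
cv2.imwrite("pics/l1.png",np.hstack([a,b])[:,:,::-1])
E
```

```text
time_s: 18.1
tcp_pos: [0.5882, 0.1489, 0.2369]
eef_rot: [180.0, -44.6, 35.1]
contact_force: [0.2, -0.7, -0.8]
gripper_width: 0.0502
gripper_force: 0.0
ring x,y,h mm [-50.9208 -31.111   64.809 ] 35.063995233306485 F [ 0.1941 -0.76   -0.7969] w 0.050182798235519285
[ 29.1439  -3.9478 -35.8966 -16.9449 -14.223  110.6784]
scene 1 grip [ -3.8767  -4.9882 -75.3986]
time_s: 19.2
tcp_pos: [0.5886, 0.1492, 0.2355]
eef_rot: [180.0, -44.5, 35.0]
contact_force: [0.0, 0.5, -0.3]
gripper_width: 0.05
gripper_force: 0.0
ring x,y,h mm [-50.5477 -30.8354  63.4646] 35.04527300871987 F [ 0.0349  0.5166 -0.344 ] w 0.05001914268913217
changed px 1513
changed px 742
```

View pics/l1.png

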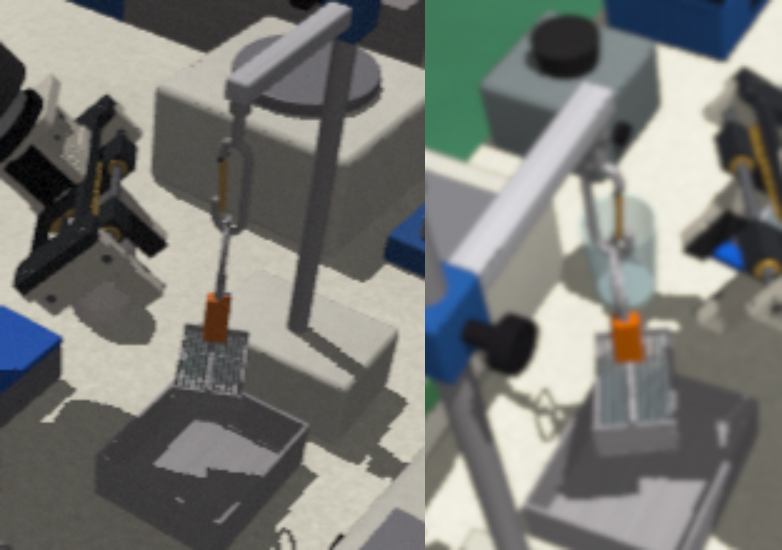

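Rack hangs in the hook (orange grip at (217,318)), gate shut, gripper clear. Now back off a bit and wait for any swing to die out.

```bash
cat > sw.py <<'E'
from h import *
from plant import r
o=[]
for i in range(14):
    f=r.capture("scene")["frame"][180:260,370:440]; h=cv2.cvtColor(f,cv2.COLOR_RGB2HSV); m=(h[...,0]<14)&(h[...,1]>150)&(h[...,2]>60)
    v,u=np.where(m); o.append((u.mean(),v.mean(),m.sum()))
o=np.array(o); print(r.get_state()["time_s"],"u range",np.ptp(o[:,0]),"v range",np.ptp(o[:,1]),o[::4].round(2).tolist())
E
python3 drive.py '[[[0,0,-0.01],[0,0,0]],[[0,0,-0.02],[0,0,0]],[[0,0,-0.03],[0,0,0]],[[0,0,-0.03],[0,0,0]],[[0,0,-0.03],[0,0,0]],[[0,0,-0.03],[0,0,0]],[[0,0,-0.03],[0,0,0]],[[0,0,-0.03],[0,0,0]],[[0,0,-0.03],[0,0,0]],[[0,0,-0.03],[0,0,0]],[[0,0,-0.03],[0,0,0]],[[0,0,-0.03],[0,0,0]]]' | head -2; python3 sw.py
for i in 1 2 3 4; do python3 drive.py '[[[0,0,0],[0,0,0]],[[0,0,0],[0,0,0]],[[0,0,0],[0,0,0]],[[0,0,0],[0,0,0]],[[0,0,0],[0,0,0]],[[0,0,0],[0,0,0]],[[0,0,0],[0,0,0]],[[0,0,0],[0,0,0]],[[0,0,0],[0,0,0]],[[0,0,0],[0,0,0]],[[0,0,0],[0,0,0]],[[0,0,0],[0,0,0]]]' |head -1; done; python3 sw.py
```

```text
time_s: 20.3
tcp_pos: [0.5714, 0.1372, 0.2567]
21.0 u range 0.10293063461943674 v range 0.11962892683955317 [[26.4, 47.32, 152.0], [26.4, 47.29, 156.0], [26.43, 47.29, 155.0], [26.43, 47.26, 155.0]]
time_s: 22.0
time_s: 23.0
time_s: 24.0
time_s: 25.0
25.7 u range 0.08035190615835575 v range 0.10890416772769385 [[26.4, 47.23, 154.0], [26.4, 47.29, 156.0], [26.43, 47.23, 153.0], [26.41, 47.34, 154.0]]
```

Run:
```python
from h import *
from plant import r
w=cloud(r.capture("scene"));x,y,z=w[...,0],w[...,1],w[...,2]
m=(abs(x-.6467)<.06)&(abs(y+.115)<.05)&(z>.125)&(z<.2); print("grey ring",w[m].mean(0),"before .6468 -.1166 .1528")
print(r.close_job())
```

```text
grey ring [ 0.6468 -0.1166  0.1533] before .6468 -.1166 .1528
the job is handed in; nothing more can be done
None
```

The orange-grip rack hangs still on the hook over the tank with the gate shut behind its ring. The gripper is clear, the grey rack measures where it was (I did not re-measure the other bystanders), and the job was handed in at about 26 s of the 69 s allowed.

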